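# Clamp a milling cutter with a ratcheting ring wrench

## Task

Take the ratcheting ring wrench from its plywood rest, put its ring fully down over the hexagon head on the clamp stand and swing it to and fro between the columns (clockwise strokes drive, return strokes slip) until the stand's foot clamps the cutter below. Tighten to about 1 N·m, clearly more than the free-running drag, without overtightening; let go and leave the wrench on the head, and leave the other things alone.

Things in the scene. Friction and masses are not known exactly. Their poses are not given: they have to be found in the camera images.
- clamp: Grey clamp stand, fixed; origin on the bench below the hexagon's axis, z up, open front along its own -x, roughly to the robot. Base 130 x 190 x 20 mm; steel columns 24 mm thick, 185 mm tall, at its own x -30, y -72 and +72 mm: they stop the wrench's handle some 50 degrees to either side of the front. Cross-beam 90 mm deep, top 132 mm, with a 60 mm washer up to 136 mm.
- nut (a point): Centre (half-way up) of the steel hexagon head on top of the stand: 24 mm across flats, 18 mm tall, 136 to 154 mm above the bench, axis vertical. Axes are the stand's; the angle of the hexagon is not known. Turned clockwise from above it stays at its height, lowers a sprung round foot 6 mm per rad, and stays where it is left; the foot starts 9 to 15 mm above the cutter.
- stud_tip (a point): Top of the round pilot stud on the hexagon: 22 mm thick, coned above, 14 mm tall. Turning the hexagon takes 0.6 N·m about its axis (5 N across the handle at the grip point, less if the hand also twists) while the foot is free, then 0.7 N·m more per further rad once the foot presses the cutter. Well tightened is 1.0 N·m (8.3 N there); above 1.2 N·m is too tight.
- wrench_eye (a point): Centre (half-way up) of the wrench's ring: 54 mm outside, 18 mm tall, so its underside is 9 mm below. The hole through it is a hexagon 25.6 mm across flats in a toothed wheel. The stud enters first, then the ring rests on the head until the hexagons match; fully down its underside lies on the washer and this point is level with point nut.
- wrench: The wrench, 0.36 kg; origin on the ring's axis at its underside, -x along the handle, z up. The wheel is driven when the handle swings clockwise from above and slips with light clicks, every 10 degrees, on the way back. Its angle is not known: pressed lightly (3 N; more tilts it in the grip) on the head and swung clockwise, the ring drops on within 60 degrees. Play on reversal up to 25 degrees.
- wrench_grip (a point): Where to hold the wrench: 120 mm from the ring's axis, half-way up the flat steel handle (16 mm wide, 16 mm thick, ends 216 mm from the axis), 1 mm lower than the ring's centre. Same axes as the wrench. On the plywood rest the handle's underside is 32 mm above the bench, with a free gap 22 mm deep and 140 mm long under the grip.
- cutter_mid (a point): Centre of the round steel cutter body, 60 mm across, 40 mm tall, loose on an aluminium disc (80 mm across, 15 mm thick) under the foot. Not to be handled.
- cutter: The same cutter body, 0.5 to 0.9 kg; origin at the centre of its underside.
- mill_block: Bystander: plywood block 100 x 150 x 30 mm with standing end mills up to 115 mm, loose; origin at the centre of its underside.
- bin: Bystander: open green bin 120 x 100 x 70 mm, loose; origin at the centre of its underside.
- carton: Bystander: plain carton 90 x 60 x 50 mm, loose; origin at the centre of its underside.
There are look-alikes about, which are no part of the job. There is more than one size of the wrench; the job needs the larger.

How it is judged (in metres and radians):
On the way, in this order (a step that is already met when the one before it is completed fails the run):
1. the wrench's ring is fully down on the hexagon head (horizontal distance between wrench_eye and nut below 0.005 m and z of wrench_eye in the frame of nut below 0.006 m and angle between wrench_eye's own z axis and vertical below 0.25 rad), for 0.2 s.
2. the foot presses the cutter with at least 35 N while the wrench is on the head (contact force between clamp and cutter above 35 N and horizontal distance between wrench_eye and nut below 0.006 m and z of wrench_eye in the frame of nut below 0.007 m), for 0.2 s.
At the end, for the whole second after the job is handed in: The foot presses the cutter with 35 to 105 N (tightened to 0.8 to 1.2 N·m), the cutter stands within 10 mm of the clamp's axis, and the released wrench rests on the hexagon head: its ring's centre within 6 mm of the axis and less than 8 mm above the head's centre (contact force between clamp and cutter between 35 and 105 N and horizontal distance between cutter and clamp below 0.01 m and horizontal distance between wrench_eye and nut below 0.006 m and z of wrench_eye in the frame of nut below 0.008 m and linear speed of wrench below 0.03 m/s); the robot touches nothing.
It fails at once if the clamp is overtightened: the foot presses the cutter with more than 120 N (contact force between clamp and cutter above 120 N).
It fails at once if the cutter is pushed out of place (distance of cutter_mid from where it was at the start of the episode above 0.012 m).
It fails at once if a bystander is shoved away (distance of any of mill_block, bin, carton from where it was at the start of the episode above 0.03 m).
It also fails if it takes over 72 s, if anything falls off the work surface, if the arm or the gripper's body presses on something with over 40 N, if the wrist force passes 120 N, or if a joint passes its speed limit or range.

## Robot

A 6-joint arm with a two-finger parallel gripper is mounted at the origin on the work surface. World frame = base frame: x ahead of the robot, y to its left, z up, the work surface at z = 0. Lengths are in mm, angles in rad, forces in N, time in s.
With the tool pointing down it reaches from about 275 to 750 mm from the base axis. Payload 10.2 kg.
Tool frame: the origin (TCP) lies at the very end of the fingers, on their centre line; the grasp point (between the pads) lies behind it (ctrl.grasp_offset is the z of the grasp point in the tool frame, in mm); z points along the fingers, y is the direction in which the jaws open and shut (so a half turn about z gives the same grasp; the last joint's range is limited). The gripper opens to 85 mm and grips with 20 to 120 N. Pads are 22 mm wide; open, the fingers measure 114 mm over their backs; the gripper's body (76 mm by 85 mm) begins 54 mm behind the grasp point. The pads swing forward as they close: fully open they stand 13 mm farther back than shut.
Start: joints at [-1.451, 0.313, 1.498, -0, 1.331, -0.223], TCP at [176.453, -494.465, 231.294] pointing down, gripper open.
Joint ranges: [-2.94, 2.94], [-0.97, 2.17], [0.19, 2.56], [-1.23, 4.37], [0.02, 3.11], [-2.88, 2.88]. Speed limits (rad/s): [2.39, 2.39, 3.01, 3.14, 3.14, 3.14].

## Interface

Orientations are given as a unit quaternion [w, x, y, z].
In Python, from rig import ctrl, capture, job gives the robot as it stands. The module is installed in compiled form; this text tells all that it offers.
- The arm moves only by the tool move_arm, never from a script. Its argument "series" is a list of rows, each a list of 7 numbers: the turn, a rotation vector about the tool's x, y, z in rad, then the shift along the tool's x, y, z in cm, then the opening, from 0 (shut) to 1 (fully open). A call has 1 to 5 rows; each row is the pose to reach, as a shift and turn from the pose measured when the call began, along the tool's axes at that moment; what a row does not reach only later rows make up. A row lasts 1/12 s, in which the tool goes at most 41.7 mm and 7.16 degrees, less where a joint would pass 70% of its speed; a pose out of reach is approached as far as the arm can. A call with a gripper value outside its range is refused whole. The fingers move at their own pace and stop on an object; "grip_force" is the grip in N (left out, the last holds). Time passes only in rows, so rows that repeat a pose let the fingers close. It gives the time, the measured TCP pose, the force and the opening at its end, in the units of the state.
- ctrl.sense(): the state, without advancing time (a new reading comes with each control period).
- capture(name): name is "side" or "top"; returns a dict with "frame" (480x640x3 uint8, red, green, blue), "mtx" (3x3 intrinsics, pixels), "dist" ([k1, k2, p1, p2, k3] as OpenCV has them; the pictures are not rectified), "R" (3x3) and "t" (3): a world point X has camera coordinates R X + t. Camera axes: x right, y down, z forward; pixel columns grow to the right and rows downward; lengths in mm; the calibration is good to about 2 mm. A picture is of the moment at which its call begins. There is no depth.
- job.finish_job(): hands the job in, once; it reports no verdict.
The state is a dict: "time_s": time; "joints": joint angles; "dq": joint speeds; "tau": joint torques, N m; "eef_pos": TCP position; "ee_rot": TCP orientation; "force": force on the tool from outside, world axes, zero at the start; "wrist_torque": the same for the moment, N m; "grip_width": opening from 0.0 (shut) to 1.0 (fully open).
Only numpy, scipy, OpenCV 4.12 (cv2) and the standard library are available. Lean on these libraries where they do the work, as an engineer would, in place of code of your own. Each camera call takes 0.05 s, during which the arm holds its last target.

## Working session

There is one attempt and no reset: what is moved stays moved. The work goes in short steps, Python scripts to look and compute and a tool call to move; the robot and the scene stay as the last step left them, time stands still between calls to the robot, and variables do not carry over. Pictures are saved under pics/ and viewed, and the job is handed in when it is done.

Besides the shell and the picture viewer there is one more tool, called by a JSON object that holds its "op" and its "data", one argument or row to a line. move_arm: Moves the arm, as the interface text tells. Its arguments: {"type":"object","properties":{"series":{"type":"array","items":{"type":"array","items":{"type":"number"}}},"grip_force":{"type":"number"}},"required":["series"]}

```bash
ls; mkdir -p pics; python3 - <<'E'
from rig import ctrl, capture, job
import cv2
s=ctrl.sense();print(s, ctrl.grasp_offset)
for n in("side","top"):
    c=capture(n);cv2.imwrite(f"pics/{n}0.png",c["frame"][:,:,::-1]);print(n,c["mtx"],c["dist"],c["R"],c["t"])
E
```

```text
pics
{'time_s': 0.0, 'joints': array([-1.45141886e+00,  3.13448500e-01,  1.49839270e+00,  4.90062788e-05,
        1.33100394e+00, -2.23411755e-01]), 'dq': array([-0.00040318, -0.0010443 , -0.00047138, -0.0015417 , -0.000746  ,
       -0.00129199]), 'tau': array([-6.53936877e-04, -4.12263465e+01, -2.59744692e+01, -1.91363843e-04,
        4.19836171e-03,  1.53812050e-05]), 'eef_pos': array([ 176.42589184, -494.21506267,  230.75255078]), 'ee_rot': array([-6.24160228e-04,  9.85348667e-01,  1.70550907e-01,  5.63269707e-05]), 'force': array([ 0.22467091, -0.48288748, -0.38301398]), 'wrist_torque': array([ 0.01124979, -0.05354929,  0.02471743]), 'grip_width': 1.000552241643354} -18.700000000000003
side [[481.188881     0.         318.96073787]
 [  0.         481.188881   236.38199134]
 [  0.           0.           1.        ]] [-0.09079544  0.          0.          0.          0.        ] [[ 9.78193250e-01 -2.07696747e-01  1.63261464e-04]
 [-1.06329802e-01 -5.01458382e-01 -8.58623004e-01]
 [ 1.78415074e-01  8.39881868e-01 -5.12607559e-01]] [-591.78249092  159.51979135 1274.57320721]
top [[537.90896593   0.         317.63618832]
 [  0.         537.90896593 235.63519055]
 [  0.           0.           1.        ]] [0.01011907 0.         0.         0.         0.        ] [[-0.01362822 -0.99986817 -0.00882641]
 [-0.99659145  0.01430077 -0.08124634]
 [ 0.08136185  0.00768908 -0.99665497]] [  10.30111974  632.03782427 1399.82679754]
```

View pics/side0.png

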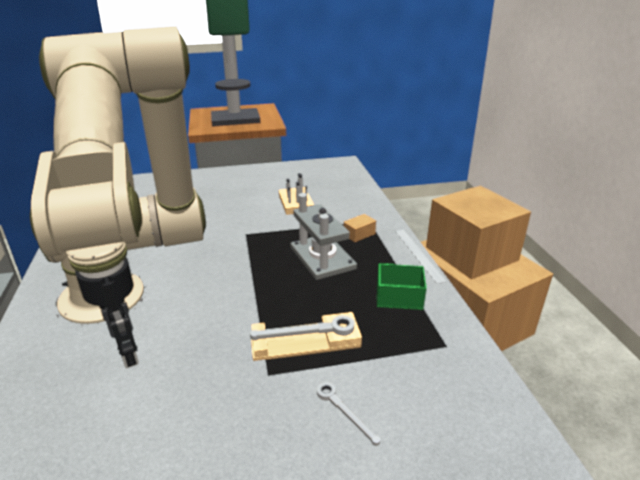

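View pics/top0.png

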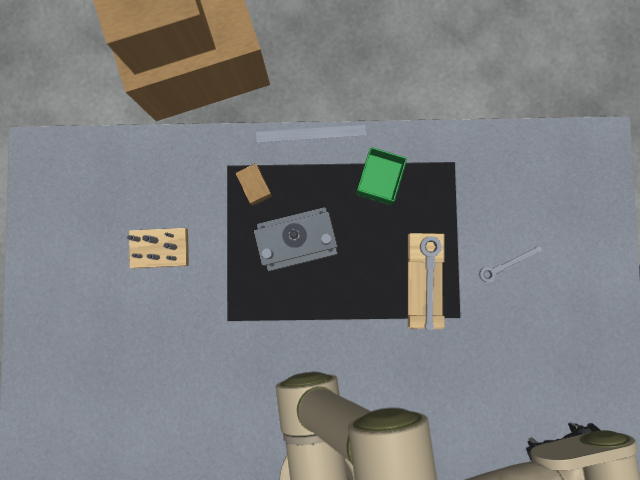

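The large wrench lies on its rest, with the ring at about (431,246) in the top view. The stand's head is at about (294,235). The small wrench at (487,274) is the look-alike. I'll enlarge crops to read positions.

```bash
cat > h.py <<'E'
import numpy as np, cv2
from scipy.spatial.transform import Rotation as Ro
from rig import ctrl, capture, job
def crop(name,fn,x0,y0,x1,y1,k):
    c=capture(name); f=c["frame"][y0:y1,x0:x1,::-1]
    cv2.imwrite(fn,cv2.resize(f,None,fx=k,fy=k,interpolation=cv2.INTER_CUBIC)); return c
def ray(c,uv):
    p=cv2.undistortPoints(np.array([[uv]],float),c["mtx"],np.array(c["dist"]))[0,0]
    d=c["R"].T@np.array([p[0],p[1],1]); o=-c["R"].T@c["t"]; return o,d
def onz(c,uv,z):
    o,d=ray(c,uv); return o+d*(z-o[2])/d[2]
def proj(c,X):
    return cv2.projectPoints(np.array(X,float).reshape(-1,1,3),cv2.Rodrigues(c["R"])[0],c["t"],c["mtx"],np.array(c["dist"]))[0].reshape(-1,2)
def st():
    s=ctrl.sense(); w,x,y,z=s["ee_rot"]; R=Ro.from_quat([x,y,z,w]); return s,R,s["eef_pos"]
E
python3 - <<'E'
from h import *
crop("top","pics/tw.png",395,220,475,340,5)
crop("top","pics/tc.png",245,195,345,275,8)
crop("side","pics/sw.png",240,300,370,370,6)
crop("side","pics/sc.png",280,190,370,280,6)
E
```

```text
(no output)
```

View pics/tw.png

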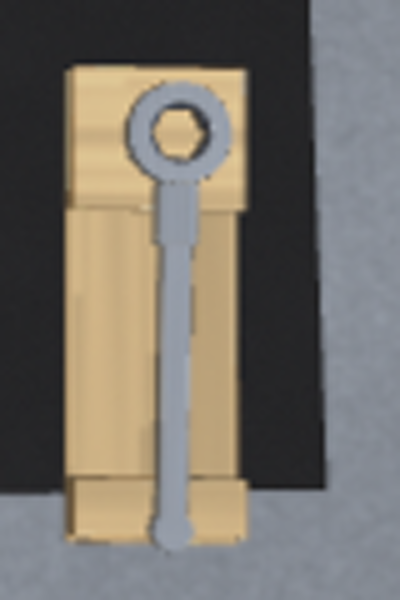

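View pics/tc.png

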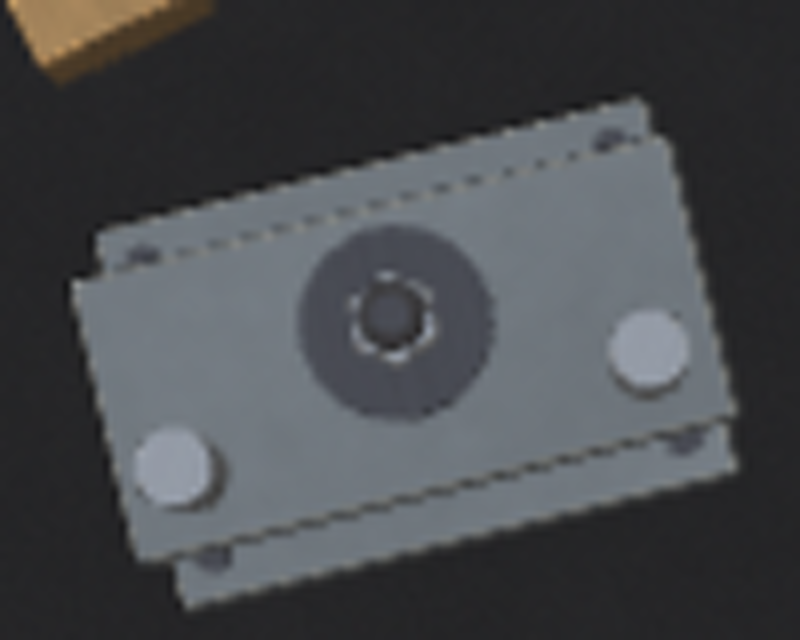

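View pics/sw.png

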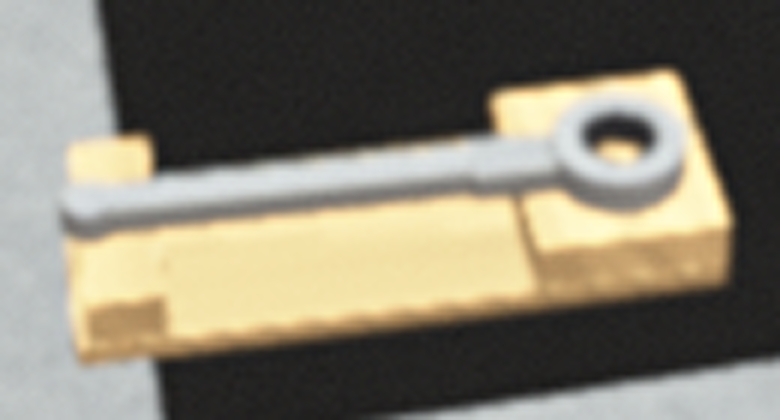

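View pics/sc.png

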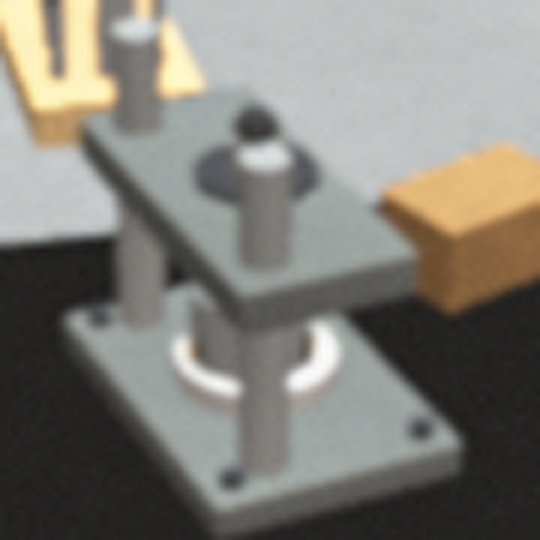

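```bash
cat > m.py <<'E'
from h import *
c=capture("top"); d=capture("side")
f=lambda x0,y0,k,p:((p[0]+.5)/k+x0-.5,(p[1]+.5)/k+y0-.5)
T=lambda p:f(395,220,5,p); C=lambda p:f(245,195,8,p); S=lambda p:f(240,300,6,p); D=lambda p:f(280,190,6,p)
ring=onz(c,T((179,132)),50); hole=onz(c,T((179,132)),50)
tip=onz(c,T((172,532)),48)
print("ring",ring,"tip",tip, np.linalg.norm(ring-tip), "ang",np.degrees(np.arctan2(*(ring-tip)[1::-1])))
print("ring side",onz(d,S((618,137)),50))
h1=onz(c,T((179,220)),48);h2=onz(c,T((172,500)),48);print("handle",h1,h2,np.degrees(np.arctan2(*(h1-h2)[1::-1])))
w=onz(c,C((397,322)),136); l=onz(c,C((174,466)),185); r=onz(c,C((648,349)),185)
print("washer",w,"stud",onz(c,C((392,313)),168),"cols",l,r,np.linalg.norm(l-r))
v=r-l; print("yaw of -y dir",np.degrees(np.arctan2(v[1],v[0])), "mid",(l+r)/2)
print("side washer",onz(d,D((256,172)),136),"studtop",onz(d,D((257,118)),168))
E
python3 m.py
```

```text
ring [ 598.95963042 -290.96132828   50.        ] tip [ 393.4827891 -281.4000599   48.       ] 205.70889667892422 ang -2.6641710443064057
ring side [ 598.93301766 -291.78322773   50.        ]
handle [ 553.39984546 -289.95833091   48.        ] [ 409.7460149  -281.90583547   48.        ] -3.2083493734271875
washer [625.96253235  57.9290012  136.        ] stud [625.99624249  57.74739133 168.        ] cols [580.37356216 121.32659675 185.        ] [612.83096593 -18.3286745  185.        ] 143.37739657155387
yaw of -y dir -76.91611191889581 mid [596.60226404  51.49896112 185.        ]
side washer [626.13076839  54.8903813  136.        ] studtop [625.13910501  48.71760533 168.        ]
```

```bash
cat >> h.py <<'E'
def down(psi): # tool x at yaw psi(deg), z down
    a=np.radians(psi); return Ro.from_matrix(np.array([[np.cos(a),np.sin(a),0],[np.sin(a),-np.cos(a),0],[0,0,-1]]))
def row(p,psi,g):
    s,R,p0=st(); t=(R.inv()*down(psi)).as_rotvec(); d=R.inv().apply(np.array(p)-p0)/10
    return [round(float(v),3) for v in t]+[round(float(v),2) for v in d]+[g]
def show():
    s,R,p=st(); x=R.apply([1,0,0]); z=R.apply([0,0,1])
    print("t",round(s["time_s"],2),"p",p.round(1),"psi",np.degrees(np.arctan2(x[1],x[0])).round(2),"z",z.round(3),"F",s["force"].round(2),"M",s["wrist_torque"].round(3),"g",round(s["grip_width"],3),"q",s["joints"].round(2))
E
python3 -c "
from h import *
show();print(row([479.1,-285.3,130],-2.9,1))"
```

```text
t 0.4 p [ 176.4 -494.4  231.2] psi 19.64 z [-0.  0. -1.] F [ 0.92 -0.27 -1.12] M [-0.013  0.042 -0.029] g 1.001 q [-1.45  0.31  1.5  -0.    1.33 -0.22]
[-0.0, 0.0, 0.393, 35.54, -9.52, 10.12, 1]
```

{"op": "move_arm", "data": {
  "series": [
    [0, 0, 0.393, 35.54, -9.52, 10.1, 1],
    [0, 0, 0.393, 35.54, -9.52, 10.1, 1],
    [0, 0, 0.393, 35.54, -9.52, 10.1, 1],
    [0, 0, 0.393, 35.54, -9.52, 10.1, 1],
    [0, 0, 0.393, 35.54, -9.52, 10.1, 1]
  ],
  "grip_force": 110
}}

```text
time_s: 0.82
eef_pos: [335.1, -384.8, 178.5]
ee_rot: [0.0, 1.0, -0.027, 0.0]
force: [-0.4, 0.1, -0.1]
grip_width: 1.003
```

```bash
python3 -c "
from h import *
show();print(row([479.1,-285.3,110],-2.9,1))"
```

```text
t 0.82 p [ 335.1 -384.8  178.5] psi -3.08 z [ 0. -0. -1.] F [-0.44  0.15 -0.13] M [ 0.054 -0.032 -0.013] g 1.003 q [-1.08  0.33  1.62  0.    1.19  0.54]
[0.0, -0.0, -0.003, 13.84, -10.71, 6.85, 1]
```

{"op": "move_arm", "data": {
  "series": [
    [0, 0, 0, 13.84, -10.71, 6.85, 1],
    [0, 0, 0, 13.84, -10.71, 6.85, 1],
    [0, 0, 0, 13.84, -10.71, 6.85, 1],
    [0, 0, 0, 13.84, -10.71, 6.85, 1],
    [0, 0, 0, 13.84, -10.71, 6.85, 1]
  ]
}}

```text
time_s: 1.23
eef_pos: [481.1, -282.3, 108.3]
ee_rot: [-0.001, 1.0, -0.026, -0.0]
force: [-0.1, -0.0, 0.3]
grip_width: 0.998
```

```bash
python3 -c "
from h import *
crop('top','pics/t1.png',380,210,500,350,5)
crop('side','pics/s1.png',230,260,390,380,5)
show();print(row([479.1,-285.3,21.3],-2.9,1))"
```

```text
t 1.33 p [ 480.6 -282.5  108.2] psi -2.85 z [-0.002  0.002 -1.   ] F [-1.29 -0.6   0.66] M [ 0.009 -0.022 -0.009] g 0.999 q [-0.74  0.51  1.55  0.    1.08  0.88]
[-0.002, 0.002, 0.001, -0.12, 0.3, 8.69, 1]
```

View pics/s1.png

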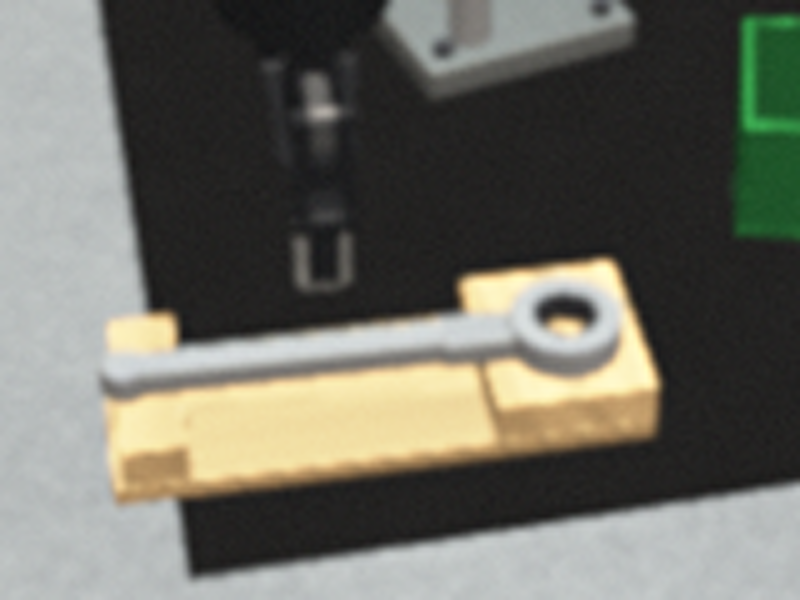

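The open gripper stands above the middle of the handle. Its fingertips are at about (323,265) in the crop, in line with the grip point. Next I'll lower it.

{"op": "move_arm", "data": {
  "series": [
    [0, 0, 0, -0.12, 0.3, 3, 1],
    [0, 0, 0, -0.12, 0.3, 6, 1],
    [0, 0, 0, -0.12, 0.3, 8.69, 1],
    [0, 0, 0, -0.12, 0.3, 8.69, 1],
    [0, 0, 0, -0.12, 0.3, 8.69, 1]
  ]
}}

```text
time_s: 1.75
eef_pos: [478.6, -285.6, 21.3]
ee_rot: [-0.001, 1.0, -0.025, -0.001]
force: [-0.0, -0.5, 1.2]
grip_width: 1.002
```

```bash
python3 -c "
from h import *
show();print(row([479.1,-285.3,21.3],-2.9,0))"
```

```text
t 1.75 p [ 478.6 -285.6   21.3] psi -2.88 z [-0.003  0.003 -1.   ] F [-0.01 -0.45  1.17] M [-0.01  -0.021  0.053] g 1.002 q [-0.75  0.63  1.61  0.    0.9   0.87]
[-0.003, 0.003, 0.0, 0.05, -0.03, 0.0, 0]
```

{"op": "move_arm", "data": {
  "series": [
    [0, 0, 0, 0.05, -0.03, 0, 0],
    [0, 0, 0, 0.05, -0.03, 0, 0],
    [0, 0, 0, 0.05, -0.03, 0, 0],
    [0, 0, 0, 0.05, -0.03, 0, 0],
    [0, 0, 0, 0.05, -0.03, 0, 0]
  ]
}}

```text
time_s: 2.17
eef_pos: [479.3, -285.5, 22.0]
ee_rot: [-0.001, 1.0, -0.025, -0.001]
force: [0.6, 0.1, 0.9]
grip_width: 0.299
```

{"op": "move_arm", "data": {
  "series": [
    [0, 0, 0, 0, 0, 0, 0],
    [0, 0, 0, 0, 0, 0, 0],
    [0, 0, 0, 0, 0, 0, 0],
    [0, 0, 0, 0, 0, 0, 0],
    [0, 0, 0, 0, 0, 0, 0]
  ]
}}

```text
time_s: 2.58
eef_pos: [479.4, -285.5, 22.5]
ee_rot: [-0.001, 1.0, -0.025, -0.001]
force: [-2.6, 1.7, 6.5]
grip_width: 0.167
```

```bash
python3 -c "
from h import *
show()"
```

```text
t 2.58 p [ 479.4 -285.5   22.5] psi -2.87 z [-0.002  0.002 -1.   ] F [-2.61  1.71  6.55] M [0.26  0.254 0.144] g 0.167 q [-0.75  0.63  1.61  0.    0.9   0.87]
```

{"op": "move_arm", "data": {
  "series": [
    [0, 0, 0, 0, 0, -0.5, 0],
    [0, 0, 0, 0, 0, -1.5, 0],
    [0, 0, 0, 0, 0, -3, 0],
    [0, 0, 0, 0, 0, -4, 0],
    [0, 0, 0, 0, 0, -4, 0]
  ]
}}

```text
time_s: 3.0
eef_pos: [480.4, -286.4, 64.9]
ee_rot: [0.0, 1.0, -0.025, 0.001]
force: [-0.5, -0.4, -2.6]
grip_width: 0.168
```

```bash
python3 -c "
from h import *
crop('top','pics/t2.png',380,210,500,350,5)
crop('side','pics/s2.png',230,260,390,380,5)
show()"
```

```text
t 3.1 p [ 479.5 -285.6   62.6] psi -2.87 z [-0.002  0.002 -1.   ] F [-0.45 -0.78 -3.82] M [0.03  0.21  0.008] g 0.166 q [-0.75  0.57  1.59  0.    0.99  0.87]
```

View pics/s2.png

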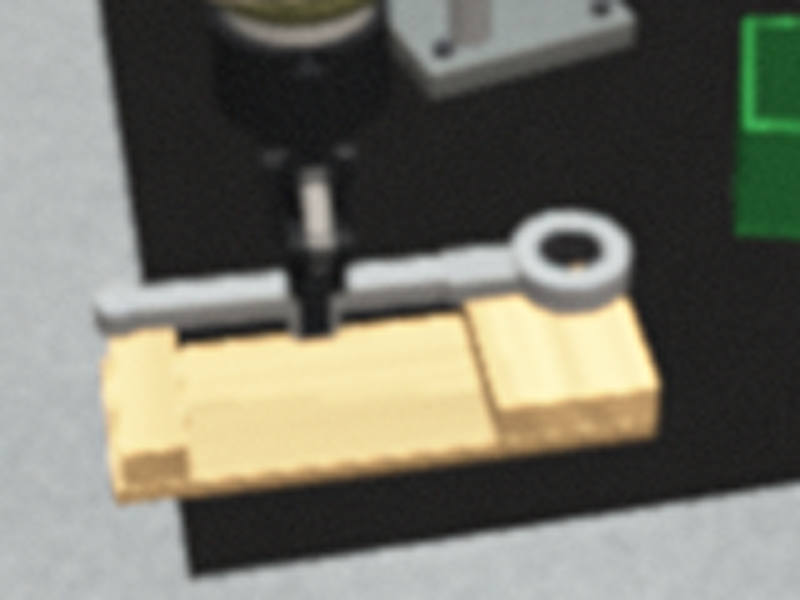

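View pics/t2.png

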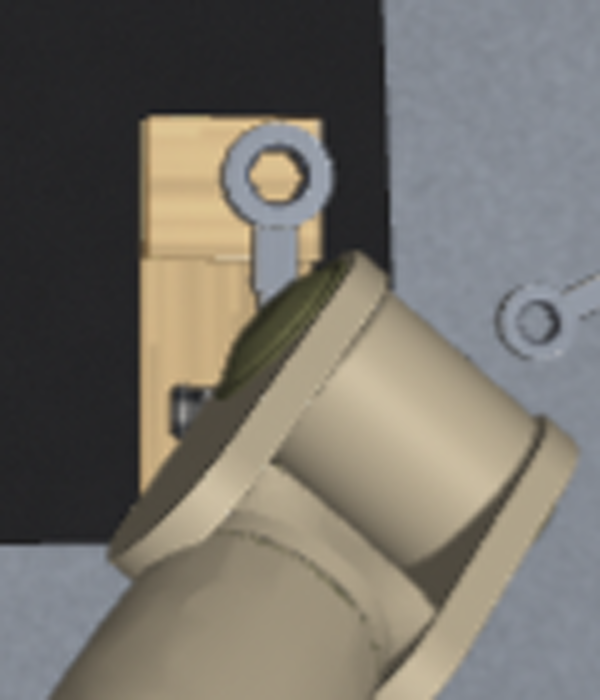

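The wrench is lifted level, with the ring at (277,175) in the top crop and (572,247) in the side crop. I'll triangulate it in the tool frame.

```bash
cat >> h.py <<'E'
def tri(c,u,d,v):
    o1,d1=ray(c,u);o2,d2=ray(d,v);A=np.zeros((3,3));b=np.zeros(3)
    for o,q in((o1,d1),(o2,d2)):
        q=q/np.linalg.norm(q);P=np.eye(3)-np.outer(q,q);A+=P;b+=P@o
    return np.linalg.solve(A,b)
def arc(th,psi0,n,rad,nut,z,g=0): pass
E
python3 -c "
from h import *
c=capture('top');d=capture('side')
X=tri(c,((277.5)/5+379.5,(175.5)/5+209.5),d,((572.5)/5+229.5,(247.5)/5+259.5))
s,R,p=st();print(X,R.inv().apply(X-p));show()
print(onz(c,((277.5)/5+379.5,(175.5)/5+209.5),X[2]))
"
```

```text
[ 600.15154302 -294.2762679    91.71468279] [121.21735629   2.86227095 -30.31234203]
t 3.2 p [ 479.1 -285.3   61.8] psi -2.86 z [-0.003  0.003 -1.   ] F [ 0.3   0.29 -3.59] M [-0.011  0.198 -0.002] g 0.163 q [-0.75  0.57  1.59  0.    0.99  0.87]
[ 599.85260019 -294.21176978   91.71468279]
```

```bash
cat >> h.py <<'E'
NUT=np.array([626,57.9])
EYE=np.array([121.2,2.9])
def tcp(psi,z,eye=None,off=(0,0)):
    e=EYE if eye is None else eye
    v=down(psi).apply([e[0],e[1],0]); return np.array([NUT[0]+off[0]-v[0],NUT[1]+off[1]-v[1],z])
def tomv(psi,z,g=0,**k): 
    print("psi",psi,"z",z,row(tcp(psi,z,**k),psi,g))
E
sed -i '/^def arc/d' h.py
python3 -c "
from h import *
print(tcp(50,210));tomv(50,210)"
```

```text
[545.87261282 -33.08050244 210.        ]
psi 50 z 210 [-0.004, 0.001, -0.923, 5.36, -25.56, -14.77, 0]
```

{"op": "move_arm", "data": {
  "series": [
    [0, 0, 0, 0, 0, -3, 0],
    [0, 0, 0, 0, 0, -6, 0],
    [0, 0, -0.1, 0, 0, -9, 0],
    [0, 0, -0.2, 0, -1, -12, 0],
    [0, 0, -0.3, 0.5, -3, -14.8, 0]
  ],
  "grip_force": 110
}}

```text
time_s: 3.62
eef_pos: [485.3, -257.0, 210.7]
ee_rot: [-0.002, 0.992, 0.126, -0.002]
force: [1.0, 0.3, -3.4]
grip_width: 0.163
```

```bash
python3 -c "
from h import *
show();tomv(50,210)"
```

```text
t 3.62 p [ 485.3 -257.   210.7] psi 14.47 z [-0.004  0.003 -1.   ] F [ 0.98  0.26 -3.43] M [-0.037  0.138  0.03 ] g 0.163 q [-0.7   0.38  1.45 -0.    1.31  0.62]
psi 50 z 210 [-0.004, 0.002, -0.62, 11.46, -20.16, 0.11, 0]
```

{"op": "move_arm", "data": {
  "series": [
    [0, 0, -0.12, 2, -3.5, 0, 0],
    [0, 0, -0.24, 4, -7, 0, 0],
    [0, 0, -0.36, 6.2, -10.6, 0, 0],
    [0, 0, -0.48, 8.4, -14.2, 0, 0],
    [0, 0, -0.6, 10.6, -17.8, 0, 0]
  ]
}}

```text
time_s: 4.03
eef_pos: [542.9, -57.7, 210.3]
ee_rot: [-0.002, 0.909, 0.416, -0.002]
force: [1.8, -0.2, -3.5]
grip_width: 0.17
```

```bash
python3 -c "
from h import *
show();tomv(50,200)"
```

```text
t 4.03 p [542.9 -57.7 210.3] psi 49.16 z [-0.005  0.003 -1.   ] F [ 1.77 -0.24 -3.53] M [-0.173  0.085 -0.062] g 0.17 q [-0.32  0.38  1.46  0.    1.31  0.39]
psi 50 z 200 [-0.006, 0.001, -0.015, 2.05, -1.38, 1.04, 0]
```

{"op": "move_arm", "data": {
  "series": [
    [-0.005, 0.001, -0.015, 1, -0.7, 0.5, 0],
    [-0.005, 0.001, -0.015, 2.05, -1.38, 1.04, 0],
    [-0.005, 0.001, -0.015, 2.05, -1.38, 1.04, 0],
    [-0.005, 0.001, -0.015, 2.05, -1.38, 1.04, 0]
  ]
}}

```text
time_s: 4.37
eef_pos: [545.5, -33.4, 199.2]
ee_rot: [-0.001, 0.906, 0.422, -0.001]
force: [0.6, -0.8, -2.6]
grip_width: 0.168
```

```bash
python3 -c "
from h import *
crop('top','pics/t3.png',240,180,360,270,6)
crop('side','pics/s3.png',260,150,380,250,6)
show()"
```

```text
t 4.47 p [545.8 -34.4 199.9] psi 49.9 z [-0.001  0.    -1.   ] F [ 0.64 -0.06 -3.64] M [-0.184  0.107  0.029] g 0.16 q [-0.28  0.39  1.48  0.    1.28  0.42]
```

View pics/t3.png

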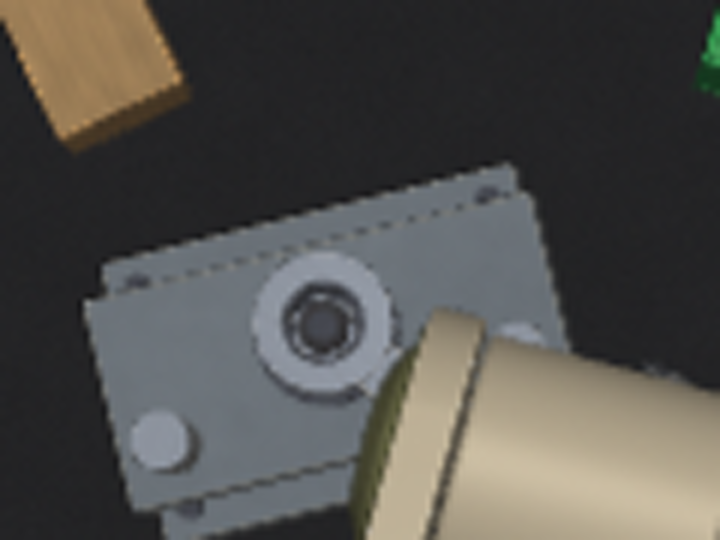

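View pics/s3.png

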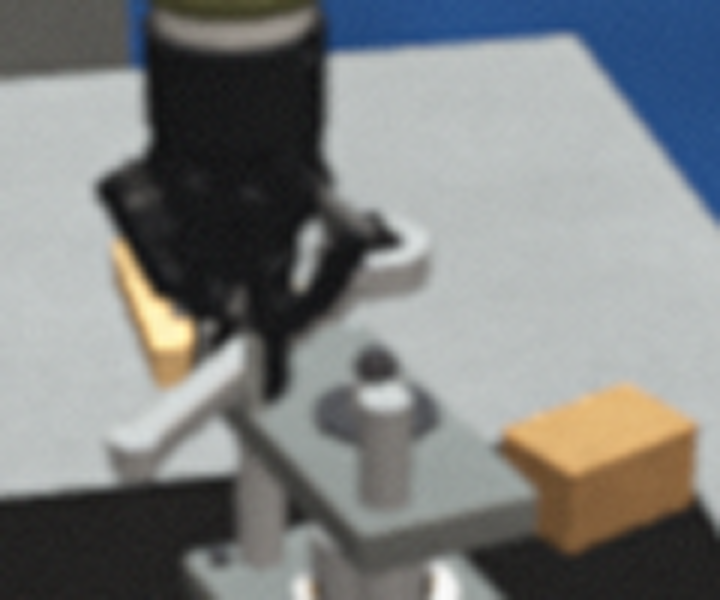

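```bash
python3 -c "
from h import *
c=capture('top')
f=lambda p:((p[0]+.5)/6+239.5,(p[1]+.5)/6+179.5)
for z in(229,231):
  X=onz(c,f((323.5,322)),z);s,R,p=st();print('ring',X,R.inv().apply(X-p))
print('stud',onz(c,f((324,323)),168)); show()
g=crop('top','pics/t4.png',275,215,315,255,18)"
```

```text
ring [621.75466269  54.67110047 229.        ] [117.06574873   0.66643853 -28.9374946 ]
ring [621.58116647  54.5656897  231.        ] [116.87337423   0.60072537 -30.93746615]
stud [626.64421613  57.69117149 168.        ]
t 4.52 p [545.8 -34.4 200.1] psi 49.89 z [-0.  0. -1.] F [-0.32 -0.26 -4.11] M [-0.179  0.149 -0.007] g 0.164 q [-0.28  0.39  1.48  0.    1.28  0.42]
```

View pics/t4.png

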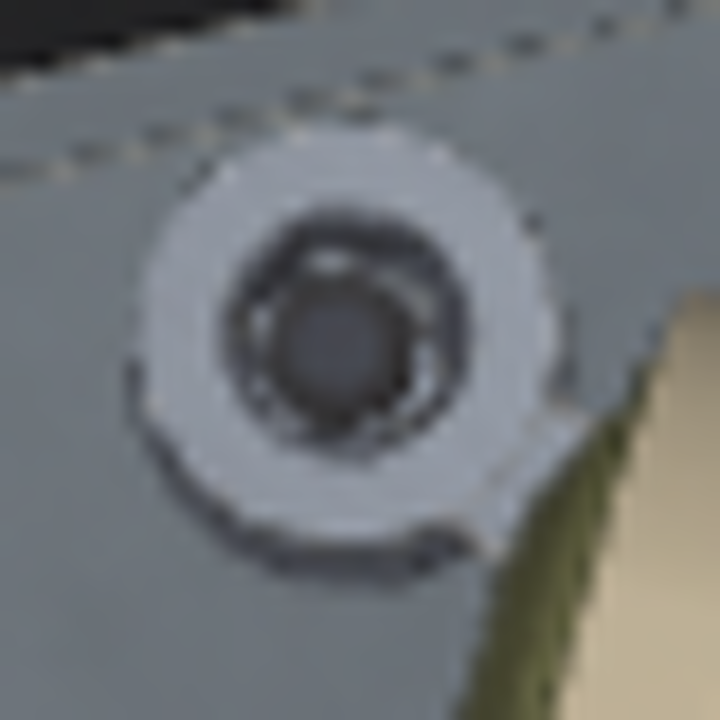

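```bash
python3 -c "
from h import *
c=capture('top')
f=lambda p:((p[0]+.5)/18+274.5,(p[1]+.5)/18+214.5)
for z in(229,231):
  X=onz(c,f((350,333)),z);s,R,p=st();print('ring',X,R.inv().apply(X-p))
print('hole',onz(c,f((347,335)),230))
print('stud',onz(c,f((340,340)),168)); show()
im=cv2.cvtColor(c['frame'][:,:,::-1],cv2.COLOR_BGR2GRAY)[215:255,275:315]
im=cv2.resize(im,None,fx=8,fy=8,interpolation=cv2.INTER_CUBIC)
print(cv2.HoughCircles(im,cv2.HOUGH_GRADIENT,1,100,param1=100,param2=15,minRadius=80,maxRadius=105)/8)
"
```

```text
ring [622.24614309  53.59241449 229.        ] [116.34829383   1.91493665 -28.79876254]
ring [622.07183957  53.48877556 231.        ] [116.15723015   1.84772574 -30.79878756]
hole [621.91118014  53.92174903 230.        ]
stud [626.6499388  58.0890605 168.       ]
t 4.62 p [545.9 -34.2 200.2] psi 49.92 z [-0.  0. -1.] F [ 0.17  0.19 -2.89] M [-0.157  0.117  0.055] g 0.162 q [-0.28  0.39  1.48  0.    1.28  0.42]Traceback (most recent call last):
  File "<string>", line 11, in <module>
    print(cv2.HoughCircles(im,cv2.HOUGH_GRADIENT,1,100,param1=100,param2=15,minRadius=80,maxRadius=105)/8)
          ~~~~~~~~~~~~~~~~~~~~~~~~~~~~~~~~~~~~~~~~~~~~~~~~~~~~~~~~~~~~~~~~~~~~~~~~~~~~~~~~~~~~~~~~~~~~~^~
TypeError: unsupported operand type(s) for /: 'NoneType' and 'int'
```

```bash
cat > ov.py <<'E'
from h import *
import sys
def overlay(fn,eye,zt,name,x0,y0,x1,y1,k,extra=[]):
    c=capture(name); im=cv2.resize(c["frame"][y0:y1,x0:x1,::-1],None,fx=k,fy=k,interpolation=cv2.INTER_CUBIC)
    s,R,p=st(); a=np.linspace(0,2*np.pi,60)
    def dr(P,col):
        q=((proj(c,P)-[x0,y0]+.5)*k-.5); cv2.polylines(im,[np.round(q).astype(int)],True,col,1)
    circ=lambda C,r:np.array([C[0]+r*np.cos(a),C[1]+r*np.sin(a),C[2]+0*a]).T
    for e,col in eye:
        C=p+R.apply([e[0],e[1],zt]); dr(circ(C,27),col)
    dr(circ([*NUT,136],30),(255,0,255)); dr(circ([*NUT,168-0],4),(255,0,255)); 
    cv2.imwrite(fn,im)
if __name__=="__main__":
    E=[((116.2,1.9),(0,0,255)),((121,2.9),(0,255,0))]
    overlay("pics/o1.png",E,-29.5,"top",265,205,325,265,12)
    overlay("pics/o2.png",E,-29.5,"side",290,170,360,240,10)
E
python3 ov.py
```

```text
(no output)
```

View pics/o1.png

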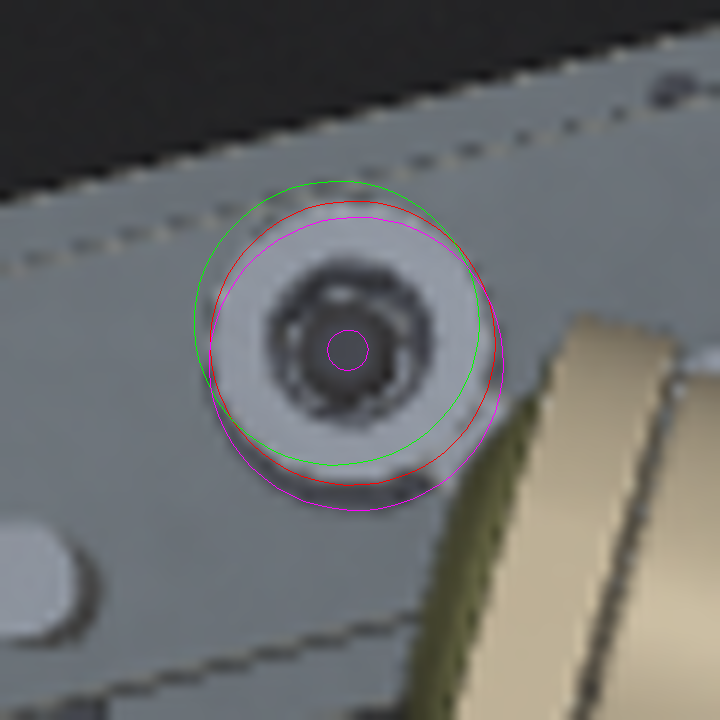

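View pics/o2.png

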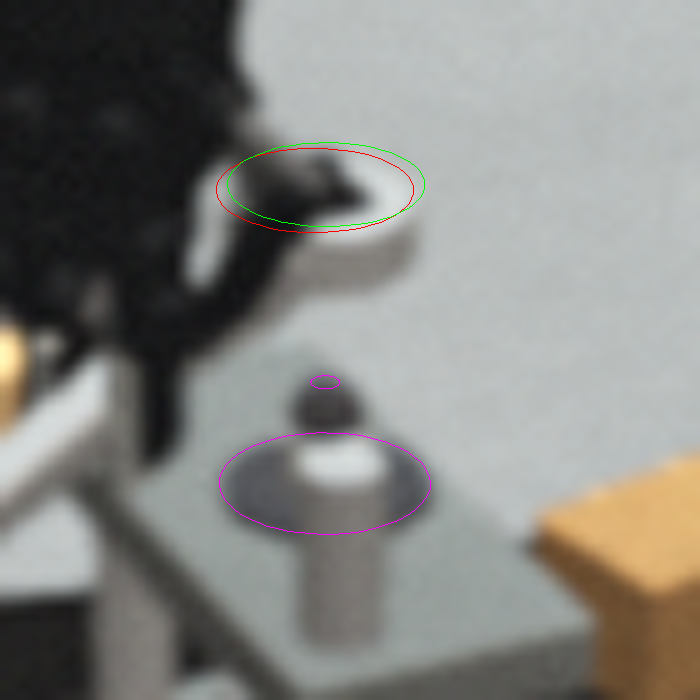

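```bash
sed -i 's/^NUT=.*/NUT=np.array([626.4,58.0])/;s/^EYE=.*/EYE=np.array([116.4,2.0])/' h.py; python3 -c "
from h import *
tomv(50,163)"
```

```text
psi 50 z 163 [-0.0, -0.0, -0.001, 0.57, 0.07, 3.71, 0]
```

{"op": "move_arm", "data": {
  "series": [
    [0, 0, 0, 0.57, 0.07, 1, 0],
    [0, 0, 0, 0.57, 0.07, 2, 0],
    [0, 0, 0, 0.57, 0.07, 3, 0],
    [0, 0, 0, 0.57, 0.07, 3.7, 0],
    [0, 0, 0, 0.57, 0.07, 3.7, 0]
  ]
}}

```text
time_s: 5.13
eef_pos: [549.1, -29.7, 160.8]
ee_rot: [-0.001, 0.906, 0.422, -0.002]
force: [-1.1, 0.1, -3.9]
grip_width: 0.16
```

```bash
python3 - <<'E'
from ov import *
E=[((116.4,2.0),(0,0,255))]
overlay("pics/o3.png",E,-29.5,"top",265,205,325,265,12)
overlay("pics/o4.png",E,-29.5,"side",290,170,360,240,10)
crop("top","pics/t5.png",275,215,315,255,18)
show()
E
```

```text
t 5.28 p [550.2 -29.9 163.3] psi 49.95 z [ 0.  0. -1.] F [-0.05  0.28 -3.51] M [-0.153  0.149 -0.013] g 0.168 q [-0.27  0.43  1.52  0.    1.2   0.43]
```

View pics/o3.png

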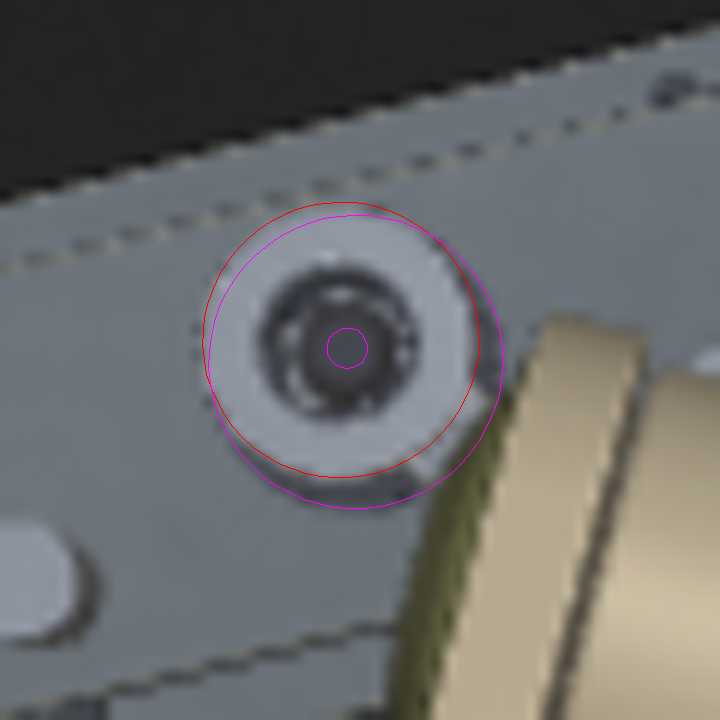

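View pics/o4.png

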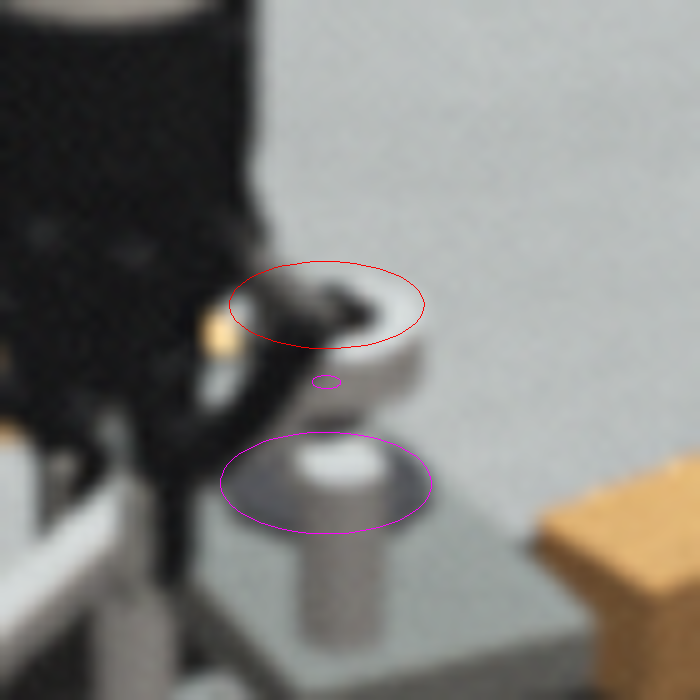

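View pics/t5.png

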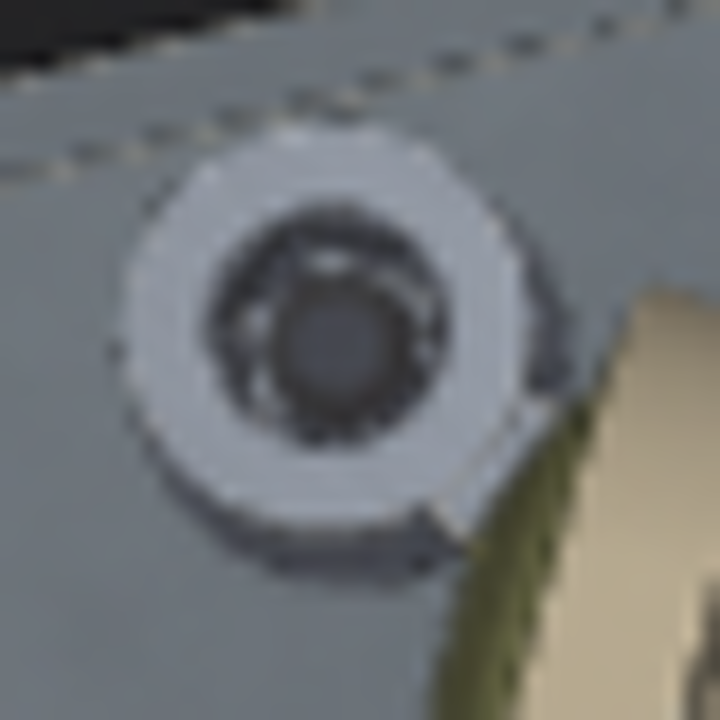

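```bash
python3 -c "
from h import *
c=capture('top');s,R,p=st()
f=lambda p:((p[0]+.5)/18+274.5,(p[1]+.5)/18+214.5)
r=onz(c,f((326,327)),192.8);u=onz(c,f((338,342)),166)
print(r,u,'delta tool',R.inv().apply(u-r), 'hole',onz(c,f((329,326)),192.8), 'eye',R.inv().apply(r-p))
"
```

```text
[626.22902776  58.58213209 192.8       ] [626.56008342  58.46311796 166.        ] delta tool [ 0.10439976  0.31908873 26.80020607] hole [626.35393132  58.19061975 192.8       ] eye [116.65969372   1.16576357 -29.13771283]
```

{"op": "move_arm", "data": {
  "series": [
    [0, 0, 0, 0, 0.02, 0.5, 0],
    [0, 0, 0, 0, 0.02, 1.0, 0],
    [0, 0, 0, 0, 0.02, 1.4, 0],
    [0, 0, 0, 0, 0.02, 1.6, 0],
    [0, 0, 0, 0, 0.02, 1.6, 0]
  ]
}}

```text
time_s: 5.75
eef_pos: [550.2, -30.0, 146.9]
ee_rot: [-0.0, 0.907, 0.422, -0.0]
force: [0.1, -0.3, -3.1]
grip_width: 0.166
```

```bash
python3 -c "
from h import *
show()"
```

```text
t 5.75 p [550.2 -30.  146.9] psi 49.95 z [-0.     0.001 -1.   ] F [ 0.08 -0.32 -3.14] M [-0.132  0.141 -0.014] g 0.166 q [-0.27  0.45  1.53  0.    1.16  0.43]
```

{"op": "move_arm", "data": {
  "series": [
    [0, 0, 0, 0, 0, 0.15, 0],
    [0, 0, 0, 0, 0, 0.25, 0],
    [0, 0, 0, 0, 0, 0.35, 0],
    [0, 0, 0, 0, 0, 0.35, 0]
  ]
}}

```text
time_s: 6.08
eef_pos: [550.2, -30.0, 143.4]
ee_rot: [-0.0, 0.906, 0.422, 0.0]
force: [-0.6, -0.0, -2.8]
grip_width: 0.163
```

```bash
python3 -c "
from h import *
show()"
```

```text
t 6.08 p [550.2 -30.  143.4] psi 49.95 z [-0.     0.001 -1.   ] F [-0.61 -0.   -2.83] M [-0.094  0.14   0.047] g 0.163 q [-0.27  0.45  1.54  0.    1.15  0.43]
```

{"op": "move_arm", "data": {
  "series": [
    [0, 0, 0, 0, 0, 0.15, 0],
    [0, 0, 0, 0, 0, 0.2, 0],
    [0, 0, 0, 0, 0, 0.2, 0]
  ]
}}

```text
time_s: 6.33
eef_pos: [550.4, -30.1, 141.8]
ee_rot: [-0.0, 0.907, 0.422, 0.0]
force: [-2.3, -0.9, 1.9]
grip_width: 0.165
```

{"op": "move_arm", "data": {
  "series": [
    [0, 0, 0, 0, 0, 0.1, 0],
    [0, 0, 0, 0, 0, 0.15, 0],
    [0, 0, 0, 0, 0, 0.15, 0]
  ]
}}

```text
time_s: 6.58
eef_pos: [550.6, -30.2, 140.7]
ee_rot: [0.0, 0.907, 0.422, 0.001]
force: [-2.5, -0.5, 3.7]
grip_width: 0.164
```

```bash
python3 -c "
from h import *
show()"
```

```text
t 6.58 p [550.6 -30.2 140.7] psi 49.94 z [ 0.001  0.    -1.   ] F [-2.51 -0.47  3.65] M [0.248 0.152 0.12 ] g 0.164 q [-0.27  0.45  1.54  0.    1.14  0.43]
```

```bash
cat > arc.py <<'E'
from h import *
import sys
# usage: arc.py dpsi_per_row n r z [ey] [cx cy]  : rows for arc about centre
def rows(dp,n,r,z,ey=1.5,C=None,dx=0):
    s,R,p=st(); x=R.apply([1,0,0]); psi=np.degrees(np.arctan2(x[1],x[0]))
    if C is None: C=p[:2]+down(psi).apply([r,ey,0])[:2]
    out=[]
    for i in range(1,n+1):
        q=psi+dp*i; t=(R.inv()*down(q)).as_rotvec()
        v=down(q).apply([r,ey,0]); P=np.array([C[0]-v[0],C[1]-v[1],z if z else p[2]])
        d=R.inv().apply(P-p)/10
        out.append([0 if abs(k)<.0006 else round(float(k),3) for k in t]+[round(float(k),2) for k in d]+[0])
    return out
def info(r=118):
    s,R,p=st(); show(); f=R.inv().apply(s["force"]); m=R.inv().apply(s["wrist_torque"])
    print("tool F",f.round(2),"M",m.round(3))
if __name__=="__main__":
    a=[float(v) for v in sys.argv[1:]]
    info(); print(rows(a[0],int(a[1]),a[2],a[3]))
E
python3 arc.py -3 5 118 141.3
```

```text
t 6.58 p [550.6 -30.2 140.7] psi 49.94 z [ 0.001  0.    -1.   ] F [-2.51 -0.47  3.65] M [0.248 0.152 0.12 ] g 0.164 q [-0.27  0.45  1.54  0.    1.14  0.43]
tool F [-1.97 -1.62 -3.66] M [ 0.276  0.092 -0.12 ]
[[0.001, -0.001, 0.052, 0.02, -0.62, -0.06, 0], [0.001, -0.001, 0.105, 0.08, -1.23, -0.06, 0], [0.001, -0.001, 0.157, 0.17, -1.84, -0.07, 0], [0.001, -0.001, 0.209, 0.29, -2.45, -0.07, 0], [0.001, -0.001, 0.262, 0.44, -3.05, -0.07, 0]]
```

{"op": "move_arm", "data": {
  "series": [
    [0, 0, 0.052, 0.02, -0.62, -0.06, 0],
    [0, 0, 0.105, 0.08, -1.23, -0.06, 0],
    [0, 0, 0.157, 0.17, -1.84, -0.06, 0],
    [0, 0, 0.209, 0.29, -2.45, -0.06, 0],
    [0, 0, 0.262, 0.44, -3.05, -0.06, 0]
  ]
}}

```text
time_s: 7.0
eef_pos: [530.1, -7.2, 141.5]
ee_rot: [0.0, 0.954, 0.299, 0.001]
force: [-1.0, -2.3, 1.5]
grip_width: 0.165
```

```bash
python3 arc.py -3 5 118 141
```

```text
t 7.0 p [530.1  -7.2 141.5] psi 34.76 z [ 0.002 -0.    -1.   ] F [-0.97 -2.31  1.46] M [-0.026 -0.006  0.029] g 0.165 q [-0.23  0.41  1.61  0.    1.12  0.73]
tool F [-2.11  1.35 -1.46] M [-0.025 -0.01  -0.029]
[[0.001, -0.002, 0.052, 0.02, -0.62, 0.04, 0], [0.001, -0.002, 0.105, 0.08, -1.23, 0.04, 0], [0.001, -0.002, 0.157, 0.17, -1.84, 0.04, 0], [0.001, -0.002, 0.209, 0.29, -2.45, 0.04, 0], [0.001, -0.002, 0.262, 0.44, -3.05, 0.04, 0]]
```

{"op": "move_arm", "data": {
  "series": [
    [0, 0, 0.052, 0.02, -0.62, 0, 0],
    [0, 0, 0.105, 0.08, -1.23, 0, 0],
    [0, 0, 0.157, 0.17, -1.84, 0, 0],
    [0, 0, 0.209, 0.29, -2.45, 0, 0],
    [0, 0, 0.262, 0.44, -3.05, 0, 0]
  ]
}}

```text
time_s: 7.42
eef_pos: [515.9, 20.5, 141.5]
ee_rot: [0.0, 0.985, 0.17, 0.001]
force: [-4.2, -1.5, 3.0]
grip_width: 0.165
```

```bash
python3 arc.py -3 5 118 141
```

```text
t 7.42 p [515.9  20.5 141.5] psi 19.59 z [ 0.002 -0.    -1.   ] F [-4.25 -1.55  2.99] M [-0.003  0.26   0.067] g 0.165 q [-0.19  0.38  1.65 -0.    1.11  1.04]
tool F [-4.51  0.04 -3.  ] M [ 0.084 -0.246 -0.067]
[[0.001, -0.001, 0.052, 0.02, -0.62, 0.05, 0], [0.001, -0.001, 0.105, 0.08, -1.23, 0.05, 0], [0.001, -0.001, 0.157, 0.17, -1.84, 0.04, 0], [0.001, -0.001, 0.209, 0.29, -2.45, 0.04, 0], [0.001, -0.001, 0.262, 0.44, -3.05, 0.04, 0]]
```

{"op": "move_arm", "data": {
  "series": [
    [0, 0, 0.052, -0.05, -0.62, -0.03, 0],
    [0, 0, 0.105, 0, -1.23, -0.03, 0],
    [0, 0, 0.157, 0.07, -1.84, -0.03, 0],
    [0, 0, 0.209, 0.19, -2.45, -0.03, 0],
    [0, 0, 0.262, 0.34, -3.05, -0.03, 0]
  ]
}}

```text
time_s: 7.83
eef_pos: [508.7, 50.6, 141.8]
ee_rot: [0.0, 0.999, 0.039, 0.001]
force: [-2.1, -0.8, 1.7]
grip_width: 0.165
```

```bash
python3 arc.py -3 5 118 141; python3 -c "
from h import *
crop('top','pics/t6.png',275,205,325,255,14)"
```

```text
t 7.83 p [508.7  50.6 141.8] psi 4.43 z [ 0.002 -0.001 -1.   ] F [-2.07 -0.85  1.67] M [-0.105  0.118  0.004] g 0.165 q [-0.13  0.37  1.66 -0.    1.1   1.36]
tool F [-2.12  0.69 -1.67] M [-0.096 -0.126 -0.004]
[[0.001, -0.002, 0.052, 0.02, -0.62, 0.08, 0], [0, -0.002, 0.105, 0.08, -1.23, 0.08, 0], [0, -0.002, 0.157, 0.17, -1.84, 0.08, 0], [0, -0.002, 0.209, 0.29, -2.45, 0.08, 0], [0, -0.002, 0.262, 0.44, -3.05, 0.08, 0]]
```

View pics/t6.png

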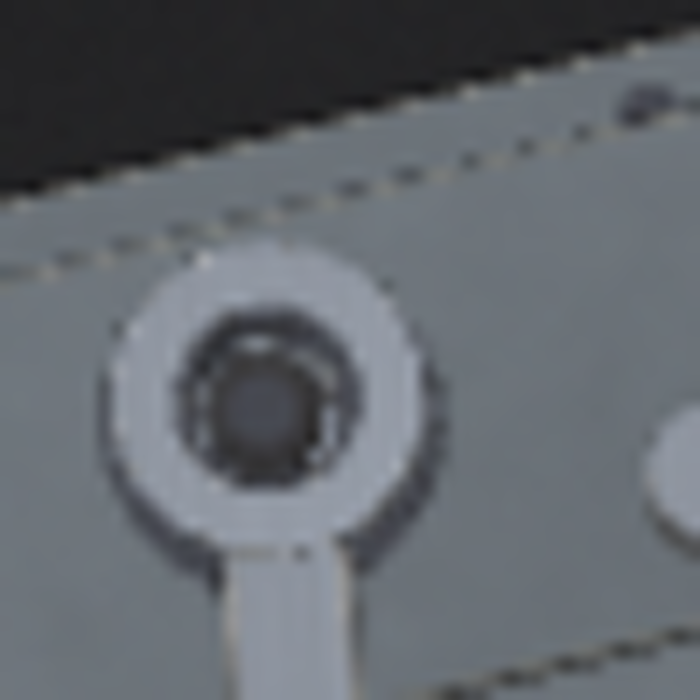

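{"op": "move_arm", "data": {
  "series": [
    [0, 0, 0.052, -0.02, -0.62, 0.01, 0],
    [0, 0, 0.105, 0.03, -1.23, 0.02, 0],
    [0, 0, 0.157, 0.12, -1.84, 0.02, 0],
    [0, 0, 0.209, 0.24, -2.45, 0.02, 0],
    [0, 0, 0.262, 0.39, -3.05, 0.02, 0]
  ]
}}

```text
time_s: 8.3
eef_pos: [510.4, 82.1, 141.7]
ee_rot: [0.0, 0.996, -0.094, 0.001]
force: [-2.6, -1.7, 1.9]
grip_width: 0.162
```

```bash
python3 arc.py -3 5 118 141
```

```text
t 8.3 p [510.4  82.1 141.7] psi -10.83 z [ 0.002 -0.001 -1.   ] F [-2.56 -1.73  1.9 ] M [-0.233  0.058 -0.138] g 0.162 q [-0.07  0.38  1.65 -0.    1.11  1.69]
tool F [-2.19  2.18 -1.91] M [-0.24  -0.013  0.138]
[[0, -0.002, 0.052, 0.02, -0.62, 0.07, 0], [0, -0.002, 0.105, 0.08, -1.23, 0.07, 0], [0, -0.002, 0.157, 0.17, -1.84, 0.07, 0], [0, -0.002, 0.209, 0.29, -2.45, 0.07, 0], [0, -0.002, 0.262, 0.44, -3.05, 0.07, 0]]
```

{"op": "move_arm", "data": {
  "series": [
    [0, 0, 0.02, -0.1, -0.2, 0, 0],
    [0, 0, 0.052, -0.1, -0.58, 0, 0],
    [0, 0, 0.087, -0.07, -0.98, 0, 0],
    [0, 0, 0.122, -0.02, -1.38, 0, 0],
    [0, 0, 0.157, 0.05, -1.8, 0, 0]
  ]
}}

```text
time_s: 8.72
eef_pos: [514.4, 99.8, 141.7]
ee_rot: [0.0, 0.985, -0.172, 0.001]
force: [-2.5, -0.6, 1.3]
grip_width: 0.165
```

```bash
python3 arc.py -2 5 119 141
```

```text
t 8.72 p [514.4  99.8 141.7] psi -19.86 z [ 0.002 -0.001 -1.   ] F [-2.52 -0.56  1.29] M [-0.162  0.117 -0.075] g 0.165 q [-0.03  0.4   1.63 -0.    1.12  1.89]
tool F [-2.18  1.38 -1.3 ] M [-0.193 -0.055  0.075]
[[0, -0.002, 0.035, 0.01, -0.42, 0.07, 0], [0, -0.002, 0.07, 0.04, -0.83, 0.07, 0], [0, -0.002, 0.105, 0.08, -1.24, 0.07, 0], [0, -0.002, 0.14, 0.14, -1.65, 0.07, 0], [0, -0.002, 0.175, 0.21, -2.06, 0.07, 0]]
```

```bash
python3 - <<'E'
from ov import *
E=[((119,1.5),(0,0,255))]
overlay("pics/o5.png",E,-29.5,"top",270,210,315,255,16)
overlay("pics/o6.png",E,-29.5,"side",290,170,360,240,10)
crop("top","pics/t7.png",275,215,315,255,18)
E
```

```text
(no output)
```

View pics/o5.png

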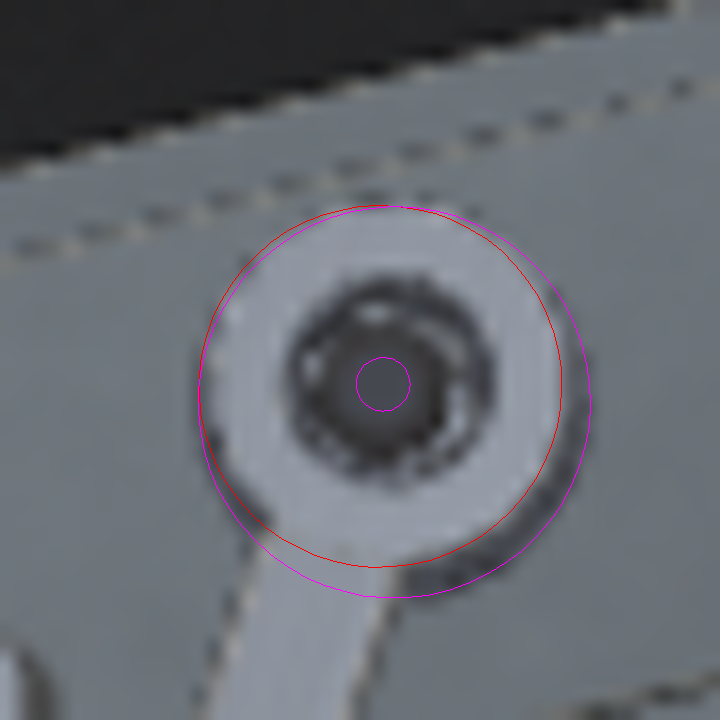

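View pics/o6.png

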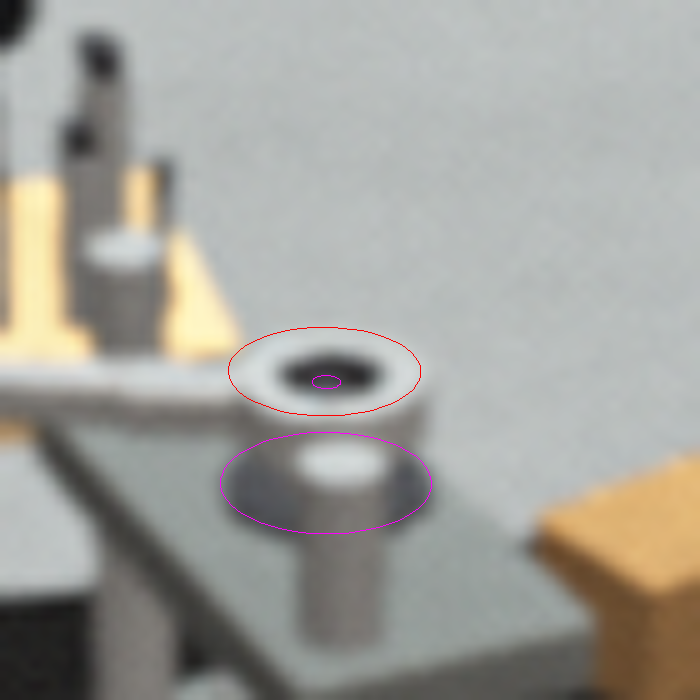

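View pics/t7.png

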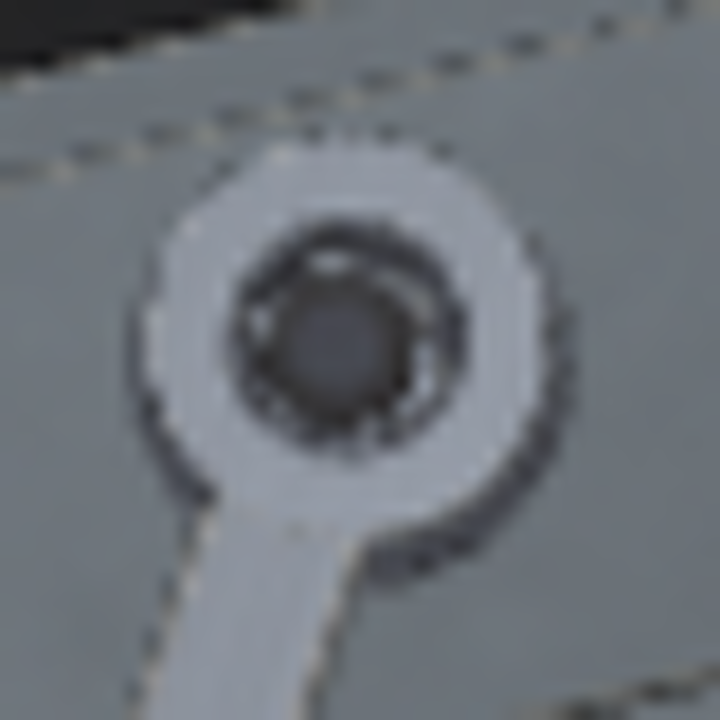

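```bash
sed -i 's/^NUT=.*/NUT=np.array([626.7,60.8])/;s/^EYE=.*/EYE=np.array([118.8,-0.25])/' h.py
cat > sw.py <<'E'
from arc import *
a=[float(v) for v in sys.argv[1:]]  # dpsi n z [psi0 offset]
info()
for r in rows(a[0],int(a[1]),EYE[0],a[2],EYE[1],NUT): print(r,end=", ")
print()
E
python3 sw.py -2 5 142
```

```text
t 8.87 p [514.4  99.7 141.7] psi -19.71 z [ 0.002 -0.001 -1.   ] F [-0.17  0.36  2.09] M [-0.157 -0.085 -0.03 ] g 0.165 q [-0.03  0.4   1.63 -0.    1.12  1.88]
tool F [-0.28 -0.28 -2.09] M [-0.119  0.133  0.03 ]
[0, -0.002, 0.035, 0.01, -0.52, -0.03, 0], [0, -0.002, 0.07, 0.03, -0.93, -0.03, 0], [0, -0.002, 0.105, 0.07, -1.35, -0.03, 0], [0, -0.002, 0.14, 0.12, -1.76, -0.03, 0], [0, -0.002, 0.175, 0.18, -2.17, -0.03, 0],
```

{"op": "move_arm", "data": {
  "series": [
    [0, 0, 0.035, 0.01, -0.52, -0.02, 0],
    [0, 0, 0.07, 0.03, -0.93, -0.02, 0],
    [0, 0, 0.105, 0.07, -1.35, -0.02, 0],
    [0, 0, 0.14, 0.12, -1.76, -0.02, 0],
    [0, 0, 0.175, 0.18, -2.17, -0.02, 0]
  ]
}}

```text
time_s: 9.28
eef_pos: [523.6, 119.2, 141.9]
ee_rot: [0.0, 0.966, -0.257, 0.001]
force: [0.3, -1.3, 1.7]
grip_width: 0.162
```

```bash
python3 sw.py 4 5 142
```

```text
t 9.28 p [523.6 119.2 141.9] psi -29.76 z [ 0.003 -0.001 -1.   ] F [ 0.28 -1.29  1.69] M [-0.33  -0.057 -0.15 ] g 0.162 q [ 0.01  0.42  1.59 -0.    1.13  2.1 ]
tool F [ 0.89  0.98 -1.69] M [-0.259  0.213  0.15 ]
[0, -0.003, -0.07, 0.0, 0.8, -0.01, 0], [0, -0.003, -0.14, 0.09, 1.63, -0.01, 0], [0, -0.003, -0.209, 0.23, 2.44, -0.01, 0], [0, -0.003, -0.279, 0.44, 3.25, -0.01, 0], [0, -0.003, -0.349, 0.69, 4.04, -0.01, 0],
```

{"op": "move_arm", "data": {
  "series": [
    [0, 0, -0.07, 0, 0.8, 0, 0],
    [0, 0, -0.14, 0.09, 1.63, 0, 0],
    [0, 0, -0.209, 0.23, 2.44, 0, 0],
    [0, 0, -0.279, 0.44, 3.25, 0, 0],
    [0, 0, -0.349, 0.69, 4.04, 0, 0]
  ]
}}

```text
time_s: 9.7
eef_pos: [509.5, 80.3, 142.0]
ee_rot: [0.0, 0.997, -0.082, 0.002]
force: [-0.4, 0.7, 0.1]
grip_width: 0.161
```

```bash
python3 sw.py 5 5 142
```

```text
t 9.7 p [509.5  80.3 142. ] psi -9.43 z [ 0.003 -0.001 -1.   ] F [-0.39  0.65  0.1 ] M [ 0.168 -0.271  0.113] g 0.161 q [-0.07  0.38  1.65 -0.    1.11  1.66]
tool F [-0.49 -0.58 -0.11] M [ 0.21   0.24  -0.112]
[0, -0.003, -0.087, 0.05, 1.07, -0.0, 0], [0, -0.003, -0.175, 0.18, 2.09, -0.0, 0], [0, -0.003, -0.262, 0.41, 3.1, -0.0, 0], [0.001, -0.003, -0.349, 0.72, 4.09, -0.0, 0], [0.001, -0.003, -0.436, 1.12, 5.05, 0.0, 0],
```

{"op": "move_arm", "data": {
  "series": [
    [0, 0, -0.087, 0.05, 1.07, 0, 0],
    [0, 0, -0.175, 0.18, 2.09, 0, 0],
    [0, 0, -0.262, 0.41, 3.1, 0, 0],
    [0, 0, -0.349, 0.72, 4.09, 0, 0],
    [0, 0, -0.436, 1.12, 5.05, 0, 0]
  ]
}}

```text
time_s: 10.12
eef_pos: [512.3, 28.1, 142.0]
ee_rot: [0.0, 0.99, 0.138, 0.002]
force: [0.1, 0.8, -0.1]
grip_width: 0.163
```

```bash
python3 sw.py 5 5 142
```

```text
t 10.12 p [512.3  28.1 142. ] psi 15.91 z [ 0.004 -0.    -1.   ] F [ 0.07  0.76 -0.05] M [ 0.302 -0.224  0.123] g 0.163 q [-0.17  0.37  1.66  0.    1.1   1.12]
tool F [ 0.28 -0.71  0.05] M [ 0.229  0.298 -0.121]
[0.001, -0.003, -0.087, 0.06, 1.05, 0.0, 0], [0.002, -0.003, -0.175, 0.2, 2.08, 0.0, 0], [0.002, -0.003, -0.262, 0.43, 3.09, 0.01, 0], [0.002, -0.003, -0.349, 0.74, 4.08, 0.01, 0], [0.002, -0.003, -0.436, 1.14, 5.04, 0.01, 0],
```

{"op": "move_arm", "data": {
  "series": [
    [0, -0.003, -0.087, 0.06, 1.05, 0, 0],
    [0, -0.003, -0.175, 0.2, 2.08, 0, 0],
    [0, -0.003, -0.262, 0.43, 3.09, 0, 0],
    [0, -0.003, -0.349, 0.74, 4.08, 0, 0],
    [0, -0.003, -0.436, 1.14, 5.04, 0, 0]
  ]
}}

```text
time_s: 10.53
eef_pos: [536.8, -17.9, 141.5]
ee_rot: [0.001, 0.936, 0.352, -0.0]
force: [-0.8, 0.2, -3.4]
grip_width: 0.161
```

```bash
python3 sw.py 4 4 142
```

```text
t 10.53 p [536.8 -17.9 141.5] psi 41.23 z [-0.    -0.001 -1.   ] F [-0.78  0.23 -3.4 ] M [-0.112  0.062 -0.02 ] g 0.161 q [-0.25  0.43  1.58 -0.    1.13  0.6 ]
tool F [-0.43 -0.69  3.4 ] M [-0.043 -0.121  0.02 ]
[0.001, 0.001, -0.07, 0.1, 0.86, -0.05, 0], [0.001, 0.001, -0.14, 0.19, 1.68, -0.05, 0], [0.001, 0.001, -0.209, 0.33, 2.5, -0.05, 0], [0.001, 0.001, -0.279, 0.53, 3.3, -0.05, 0],
```

{"op": "move_arm", "data": {
  "series": [
    [0, 0, 0, 0.02, 0.02, 0.1, 0],
    [0, 0, 0, 0.02, 0.02, 0.15, 0],
    [0, 0, 0, 0.02, 0.02, 0.15, 0]
  ]
}}

```text
time_s: 10.78
eef_pos: [536.4, -17.7, 139.3]
ee_rot: [0.0, 0.936, 0.351, -0.001]
force: [-0.2, 0.4, -4.1]
grip_width: 0.165
```

```bash
python3 sw.py -2.5 5 140.5
```

```text
t 10.78 p [536.4 -17.7 139.3] psi 41.13 z [-0.002 -0.001 -1.   ] F [-0.24  0.37 -4.13] M [-0.066  0.25   0.013] g 0.165 q [-0.25  0.43  1.59 -0.    1.13  0.6 ]
tool F [ 0.07 -0.43  4.13] M [ 0.115 -0.231 -0.013]
[0, 0.002, 0.044, 0.09, -0.47, -0.12, 0], [0, 0.002, 0.087, 0.12, -0.99, -0.12, 0], [0, 0.002, 0.131, 0.18, -1.5, -0.12, 0], [0, 0.002, 0.175, 0.26, -2.01, -0.12, 0], [0, 0.002, 0.218, 0.36, -2.52, -0.12, 0],
```

{"op": "move_arm", "data": {
  "series": [
    [0, 0.002, 0, 0.03, 0, 0.15, 0],
    [0, 0.002, 0, 0.03, 0, 0.3, 0],
    [0, 0.002, 0, 0.03, 0, 0.45, 0],
    [0, 0.002, 0, 0.03, 0, 0.45, 0]
  ]
}}

```text
time_s: 11.12
eef_pos: [536.4, -17.3, 134.5]
ee_rot: [-0.0, 0.936, 0.351, -0.0]
force: [0.2, 0.2, -4.0]
grip_width: 0.167
```

```bash
python3 sw.py -2.5 5 140.5
```

```text
t 11.12 p [536.4 -17.3 134.5] psi 41.12 z [-0.001  0.    -1.   ] F [ 0.2   0.19 -3.97] M [-0.155  0.163 -0.021] g 0.167 q [-0.25  0.43  1.59 -0.    1.12  0.6 ]
tool F [ 0.27 -0.01  3.97] M [-0.009 -0.225  0.021]
[-0.001, 0, 0.044, 0.07, -0.44, -0.6, 0], [-0.001, 0, 0.087, 0.1, -0.96, -0.6, 0], [-0.001, 0, 0.131, 0.16, -1.47, -0.6, 0], [-0.001, 0, 0.175, 0.24, -1.98, -0.6, 0], [-0.001, 0.001, 0.218, 0.34, -2.49, -0.6, 0],
```

{"op": "move_arm", "data": {
  "series": [
    [0, 0, 0, 0.03, 0, 0.3, 0],
    [0, 0, 0, 0.03, 0, 0.6, 0],
    [0, 0, 0, 0.03, 0, 0.85, 0],
    [0, 0, 0, 0.03, 0, 0.95, 0],
    [0, 0, 0, 0.03, 0, 0.95, 0]
  ]
}}

```text
time_s: 11.53
eef_pos: [536.7, -17.2, 125.3]
ee_rot: [-0.0, 0.936, 0.351, -0.0]
force: [-4.3, -0.8, 3.7]
grip_width: 0.167
```

```bash
python3 sw.py -2.5 5 124
```

```text
t 11.53 p [536.7 -17.2 125.3] psi 41.13 z [-0.001  0.    -1.   ] F [-4.28 -0.81  3.71] M [0.057 0.358 0.126] g 0.167 q [-0.25  0.45  1.6  -0.    1.1   0.6 ]
tool F [-3.76 -2.2  -3.71] M [ 0.278 -0.232 -0.126]
[0, 0, 0.044, 0.04, -0.45, 0.13, 0], [0, 0, 0.087, 0.07, -0.97, 0.13, 0], [0, 0, 0.131, 0.13, -1.48, 0.13, 0], [0, 0, 0.175, 0.21, -1.99, 0.13, 0], [0, 0, 0.218, 0.31, -2.5, 0.13, 0],
```

```bash
python3 - <<'E'
from h import *
crop("top","pics/t8.png",275,215,315,255,18)
crop("side","pics/s8.png",290,170,360,240,10)
E
```

```text
(no output)
```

View pics/t8.png

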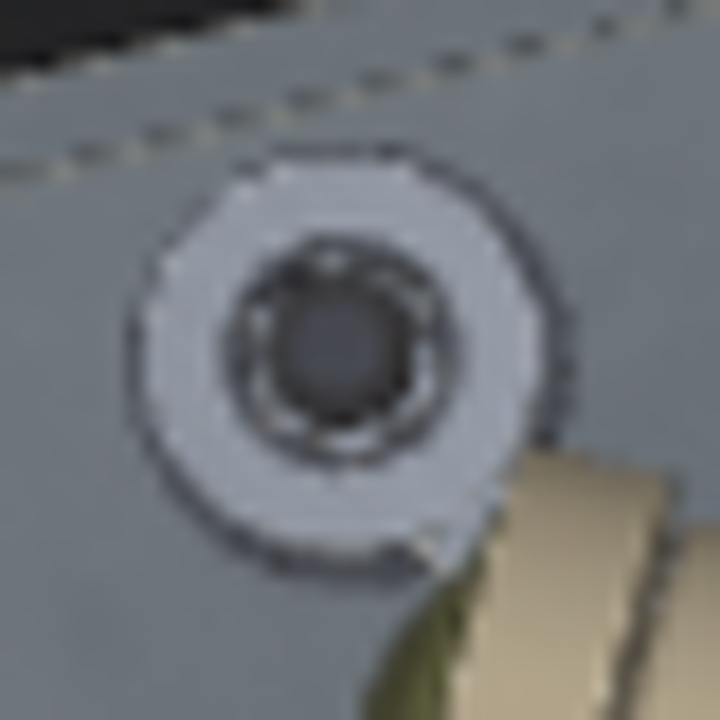

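View pics/s8.png

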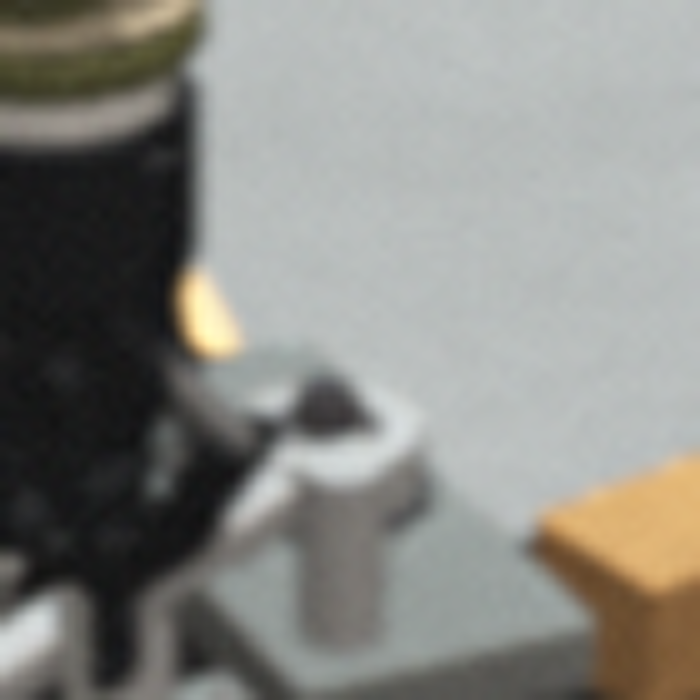

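```bash
sed -i 's/^NUT=.*/NUT=np.array([626.2,60.9])/;s/^EYE=.*/EYE=np.array([119.3,-0.25])/' h.py
cat >> arc.py <<'E'
E
python3 - <<'E'
t=open('arc.py').read()
t=t.replace('''    print("tool F"''','''    d=p[:2]-NUT; F=s["force"]; print("TORQUE cw",round(float((d[0]*F[1]-d[1]*F[0])/1000+s["wrist_torque"][2]),3),"Ft",round(float(f[1]),2),"Mz",s["wrist_torque"][2].round(3), "r",np.linalg.norm(d).round(1))
    print("tool F"''')
open('arc.py','w').write(t)
E
python3 sw.py -3 5 125.7
```

```text
t 11.63 p [536.7 -17.2 125.4] psi 41.12 z [-0.  0. -1.] F [-4.22 -1.13  2.2 ] M [0.048 0.331 0.164] g 0.165 q [-0.25  0.44  1.6  -0.    1.1   0.6 ]
TORQUE cw -0.064 Ft -1.93 Mz 0.164 r 118.8
tool F [-3.92 -1.93 -2.2 ] M [ 0.254 -0.218 -0.164]
[0, 0, 0.052, -0.04, -0.6, -0.03, 0], [0, 0, 0.105, 0.01, -1.22, -0.03, 0], [0, 0, 0.157, 0.09, -1.84, -0.03, 0], [0, 0, 0.209, 0.2, -2.45, -0.03, 0], [0, 0, 0.262, 0.35, -3.06, -0.03, 0],
```

{"op": "move_arm", "data": {
  "series": [
    [0, 0, 0.052, -0.04, -0.6, -0.03, 0],
    [0, 0, 0.105, 0.01, -1.22, -0.03, 0],
    [0, 0, 0.157, 0.09, -1.84, -0.03, 0],
    [0, 0, 0.209, 0.2, -2.45, -0.03, 0],
    [0, 0, 0.262, 0.35, -3.06, -0.03, 0]
  ]
}}

```text
time_s: 12.05
eef_pos: [519.1, 8.3, 125.8]
ee_rot: [0.0, 0.974, 0.225, -0.0]
force: [-1.0, -2.6, 0.3]
grip_width: 0.166
```

```bash
python3 sw.py -3 5 125.7
```

```text
t 12.05 p [519.1   8.3 125.8] psi 25.98 z [-0. -0. -1.] F [-0.97 -2.55  0.29] M [-0.307  0.171  0.2  ] g 0.166 q [-0.21  0.41  1.66 -0.    1.08  0.91]
TORQUE cw 0.422 Ft 1.87 Mz 0.2 r 119.3
tool F [-1.99  1.87 -0.29] M [-0.201 -0.288 -0.2  ]
[0, 0, 0.052, 0.02, -0.64, 0.01, 0], [0, 0, 0.105, 0.06, -1.26, 0.01, 0], [0, 0, 0.157, 0.14, -1.88, 0.01, 0], [0, 0, 0.209, 0.26, -2.5, 0.01, 0], [0, 0, 0.262, 0.4, -3.1, 0.01, 0],
```

{"op": "move_arm", "data": {
  "series": [
    [0, 0, 0.052, 0.0, -0.64, 0, 0],
    [0, 0, 0.105, 0.05, -1.26, 0, 0],
    [0, 0, 0.157, 0.13, -1.88, 0, 0],
    [0, 0, 0.209, 0.25, -2.5, 0, 0],
    [0, 0, 0.262, 0.39, -3.1, 0, 0]
  ]
}}

```text
time_s: 12.47
eef_pos: [509.0, 37.7, 125.9]
ee_rot: [0.001, 0.996, 0.095, -0.0]
force: [-1.6, -3.7, 0.7]
grip_width: 0.166
```

```bash
python3 sw.py -3 5 125.7
```

```text
t 12.47 p [509.   37.7 125.9] psi 10.85 z [ 0.    -0.001 -1.   ] F [-1.62 -3.68  0.75] M [-0.429  0.182  0.346] g 0.166 q [-0.16  0.39  1.68 -0.    1.07  1.23]
TORQUE cw 0.74 Ft 3.31 Mz 0.346 r 119.5
tool F [-2.28  3.31 -0.74] M [-0.387 -0.259 -0.346]
[0.001, 0, 0.052, 0.04, -0.67, 0.02, 0], [0.001, 0, 0.105, 0.08, -1.29, 0.02, 0], [0.001, 0, 0.157, 0.16, -1.91, 0.02, 0], [0.001, 0, 0.209, 0.28, -2.53, 0.02, 0], [0.001, 0, 0.262, 0.42, -3.14, 0.02, 0],
```

{"op": "move_arm", "data": {
  "series": [
    [0, 0, 0.052, 0.02, -0.65, -0.01, 0],
    [0, 0, 0.105, 0.06, -1.28, -0.01, 0],
    [0, 0, 0.157, 0.14, -1.9, -0.01, 0],
    [0, 0, 0.209, 0.26, -2.52, -0.01, 0],
    [0, 0, 0.262, 0.4, -3.12, -0.01, 0]
  ]
}}

```text
time_s: 12.88
eef_pos: [506.8, 69.1, 126.0]
ee_rot: [0.001, 0.999, -0.037, -0.0]
force: [-2.6, -2.9, -0.2]
grip_width: 0.166
```

```bash
python3 sw.py -3 5 125.7
```

```text
t 12.88 p [506.8  69.1 126. ] psi -4.29 z [-0.    -0.002 -1.   ] F [-2.64 -2.9  -0.25] M [-0.438  0.244  0.223] g 0.166 q [-0.09  0.39  1.68 -0.    1.07  1.55]
TORQUE cw 0.591 Ft 3.09 Mz 0.223 r 119.7
tool F [-2.42  3.09  0.25] M [-0.455 -0.21  -0.224]
[0.002, 0, 0.052, 0.05, -0.68, 0.03, 0], [0.002, 0, 0.105, 0.1, -1.3, 0.02, 0], [0.002, 0, 0.157, 0.18, -1.92, 0.02, 0], [0.002, 0, 0.209, 0.29, -2.53, 0.02, 0], [0.002, 0, 0.262, 0.44, -3.14, 0.02, 0],
```

{"op": "move_arm", "data": {
  "series": [
    [0.001, 0, 0.052, 0.01, -0.67, 0, 0],
    [0.001, 0, 0.105, 0.06, -1.29, 0, 0],
    [0.001, 0, 0.157, 0.14, -1.91, 0, 0],
    [0.001, 0, 0.209, 0.26, -2.52, 0, 0],
    [0.001, 0, 0.262, 0.4, -3.12, 0, 0]
  ]
}}

```text
time_s: 13.3
eef_pos: [512.9, 99.9, 125.9]
ee_rot: [0.001, 0.986, -0.169, -0.0]
force: [-2.8, -3.5, 0.5]
grip_width: 0.165
```

```bash
python3 sw.py -3 4 125.7
```

```text
t 13.3 p [512.9  99.9 125.9] psi -19.42 z [-0.001 -0.002 -1.   ] F [-2.79 -3.53  0.49] M [-0.454  0.303  0.209] g 0.165 q [-0.03  0.42  1.64 -0.    1.08  1.88]
TORQUE cw 0.718 Ft 4.26 Mz 0.209 r 119.8
tool F [-1.46  4.26 -0.48] M [-0.529 -0.134 -0.21 ]
[0.002, 0, 0.052, 0.06, -0.69, 0.01, 0], [0.002, 0, 0.105, 0.11, -1.31, 0.01, 0], [0.002, 0, 0.157, 0.19, -1.93, 0.01, 0], [0.002, 0, 0.209, 0.3, -2.54, 0.01, 0],
```

{"op": "move_arm", "data": {
  "series": [
    [0.002, 0, 0.052, 0.03, -0.67, 0, 0],
    [0.002, 0, 0.105, 0.08, -1.29, 0, 0],
    [0.002, 0, 0.157, 0.16, -1.91, 0, 0],
    [0.002, 0, 0.209, 0.27, -2.52, 0, 0],
    [0.002, 0, 0.22, 0.29, -2.65, 0, 0]
  ]
}}

```text
time_s: 13.72
eef_pos: [524.5, 124.1, 125.8]
ee_rot: [0.001, 0.961, -0.277, -0.0]
force: [-4.5, -4.4, 1.1]
grip_width: 0.162
```

```bash
sed -i 's/^EYE=.*/EYE=np.array([119.8,-0.25])/' h.py; python3 sw.py 5 5 125.7
```

```text
t 13.72 p [524.5 124.1 125.8] psi -32.12 z [-0.001 -0.001 -1.   ] F [-4.45 -4.38  1.07] M [-0.812  0.496 -0.069] g 0.162 q [ 0.02  0.45  1.6  -0.    1.1   2.15]
TORQUE cw 0.659 Ft 6.08 Mz -0.069 r 119.8
tool F [-1.44  6.08 -1.07] M [-0.951  0.011  0.069]
[0.001, 0, -0.087, 0.05, 1.02, 0.01, 0], [0.001, 0, -0.175, 0.19, 2.05, 0.01, 0], [0.001, 0, -0.262, 0.41, 3.07, 0.01, 0], [0.001, 0, -0.349, 0.73, 4.07, 0.01, 0], [0.001, 0, -0.436, 1.13, 5.03, 0.01, 0],
```

{"op": "move_arm", "data": {
  "series": [
    [0, 0, -0.087, 0.05, 1.02, 0, 0],
    [0, 0, -0.175, 0.19, 2.05, 0, 0],
    [0, 0, -0.262, 0.41, 3.07, 0, 0],
    [0, 0, -0.349, 0.73, 4.07, 0, 0],
    [0, 0, -0.436, 1.13, 5.03, 0, 0]
  ]
}}

```text
time_s: 14.13
eef_pos: [507.3, 75.3, 126.0]
ee_rot: [0.0, 0.998, -0.06, 0.0]
force: [1.2, 0.7, -0.2]
grip_width: 0.163
```

```bash
python3 sw.py 5 5 125.7
```

```text
t 14.13 p [507.3  75.3 126. ] psi -6.85 z [ 0.001 -0.    -1.   ] F [ 1.19  0.65 -0.17] M [ 0.129 -0.325 -0.125] g 0.163 q [-0.08  0.4   1.68 -0.    1.07  1.61]
TORQUE cw -0.22 Ft -0.79 Mz -0.125 r 119.7
tool F [ 1.11 -0.79  0.17] M [0.167 0.308 0.125]
[0, -0.001, -0.087, 0.04, 1.08, 0.03, 0], [0, -0.001, -0.175, 0.18, 2.11, 0.03, 0], [0, -0.001, -0.262, 0.41, 3.13, 0.03, 0], [0, -0.001, -0.349, 0.72, 4.13, 0.03, 0], [0, 0, -0.436, 1.13, 5.09, 0.03, 0],
```

{"op": "move_arm", "data": {
  "series": [
    [0, 0, -0.087, 0.05, 1.06, 0, 0],
    [0, 0, -0.175, 0.19, 2.09, 0, 0],
    [0, 0, -0.262, 0.42, 3.11, 0, 0],
    [0, 0, -0.349, 0.73, 4.11, 0, 0],
    [0, 0, -0.436, 1.14, 5.07, 0, 0]
  ]
}}

```text
time_s: 14.55
eef_pos: [512.8, 23.2, 126.1]
ee_rot: [-0.0, 0.987, 0.16, 0.001]
force: [-0.2, 2.0, -1.6]
grip_width: 0.166
```

```bash
python3 sw.py 5 5 125.7
```

```text
t 14.55 p [512.8  23.2 126.1] psi 18.42 z [ 0.002  0.    -1.   ] F [-0.17  1.95 -1.6 ] M [ 0.273 -0.124  0.099] g 0.166 q [-0.18  0.4   1.67  0.    1.07  1.07]
TORQUE cw -0.128 Ft -1.9 Mz 0.099 r 119.5
tool F [ 0.46 -1.9   1.6 ] M [ 0.22   0.204 -0.099]
[0, -0.002, -0.087, 0.02, 1.08, 0.04, 0], [0, -0.002, -0.175, 0.15, 2.12, 0.04, 0], [0, -0.002, -0.262, 0.38, 3.14, 0.04, 0], [0, -0.002, -0.349, 0.7, 4.13, 0.04, 0], [0, -0.002, -0.436, 1.1, 5.1, 0.04, 0],
```

{"op": "move_arm", "data": {
  "series": [
    [0, 0, -0.087, 0.03, 1.07, 0.04, 0],
    [0, 0, -0.175, 0.16, 2.1, 0.04, 0],
    [0, 0, -0.262, 0.39, 3.12, 0.04, 0],
    [0, 0, -0.349, 0.71, 4.11, 0.04, 0],
    [0, 0, -0.436, 1.11, 5.08, 0.04, 0]
  ]
}}

```text
time_s: 14.97
eef_pos: [539.9, -21.4, 125.8]
ee_rot: [-0.0, 0.928, 0.372, 0.002]
force: [1.8, 4.7, 0.5]
grip_width: 0.164
```

```bash
python3 sw.py 4 4 125.7
```

```text
t 14.97 p [539.9 -21.4 125.8] psi 43.69 z [ 0.003  0.002 -1.   ] F [1.76 4.68 0.48] M [ 0.898 -0.273  0.019] g 0.164 q [-0.26  0.45  1.59  0.    1.1   0.55]
TORQUE cw -0.24 Ft -2.17 Mz 0.019 r 119.2
tool F [ 4.51 -2.17 -0.47] M [ 0.461  0.818 -0.017]
[0.001, -0.003, -0.07, -0.03, 0.87, 0.02, 0], [0.001, -0.003, -0.14, 0.06, 1.7, 0.02, 0], [0.001, -0.003, -0.209, 0.21, 2.52, 0.02, 0], [0.001, -0.003, -0.279, 0.41, 3.33, 0.02, 0],
```

{"op": "move_arm", "data": {
  "series": [
    [0, -0.002, -0.07, 0.02, 0.86, 0, 0],
    [0, -0.002, -0.14, 0.1, 1.68, 0, 0],
    [0, -0.002, -0.209, 0.25, 2.5, 0, 0],
    [0, -0.002, -0.24, 0.32, 2.85, 0, 0]
  ]
}}

```text
time_s: 15.3
eef_pos: [562.7, -39.7, 125.9]
ee_rot: [-0.0, 0.876, 0.482, 0.002]
force: [-0.6, 4.0, -0.4]
grip_width: 0.161
```

```bash
sed -i 's/^EYE=.*/EYE=np.array([119.5,-0.25])/' h.py; python3 sw.py -4 5 125.8
```

```text
t 15.3 p [562.7 -39.7 125.9] psi 57.68 z [ 0.003  0.002 -1.   ] F [-0.6   4.02 -0.37] M [0.647 0.013 0.141] g 0.161 q [-0.28  0.5   1.52  0.    1.12  0.28]
TORQUE cw -0.174 Ft -2.66 Mz 0.141 r 118.9
tool F [ 3.07 -2.66  0.37] M [ 0.357  0.54  -0.139]
[0.001, -0.003, 0.07, -0.03, -0.82, 0.0, 0], [0.001, -0.003, 0.14, 0.06, -1.65, 0.0, 0], [0.001, -0.003, 0.209, 0.2, -2.47, 0.0, 0], [0.001, -0.003, 0.279, 0.4, -3.28, 0.0, 0], [0.001, -0.003, 0.349, 0.66, -4.07, 0.0, 0],
```

{"op": "move_arm", "data": {
  "series": [
    [0, -0.002, 0.07, 0, -0.82, 0, 0],
    [0, -0.002, 0.14, 0.08, -1.65, 0, 0],
    [0, -0.002, 0.209, 0.22, -2.47, 0, 0],
    [0, -0.002, 0.279, 0.42, -3.28, 0, 0],
    [0, -0.002, 0.349, 0.68, -4.07, 0, 0]
  ]
}}

```text
time_s: 15.72
eef_pos: [531.8, -11.9, 125.9]
ee_rot: [0.0, 0.947, 0.322, 0.001]
force: [-0.2, 1.0, -0.1]
grip_width: 0.161
```

```bash
python3 sw.py -3 5 125.8
```

```text
t 15.72 p [531.8 -11.9 125.9] psi 37.55 z [ 0.002  0.    -1.   ] F [-0.17  0.96 -0.14] M [ 0.096 -0.014  0.147] g 0.161 q [-0.24  0.43  1.62  0.    1.09  0.67]
TORQUE cw 0.045 Ft -0.86 Mz 0.147 r 119.2
tool F [ 0.45 -0.86  0.14] M [ 0.068  0.07  -0.147]
[0.001, -0.002, 0.052, -0.02, -0.62, 0.01, 0], [0.001, -0.002, 0.105, 0.03, -1.24, 0.01, 0], [0.001, -0.002, 0.157, 0.11, -1.86, 0.0, 0], [0.001, -0.002, 0.209, 0.22, -2.48, 0.0, 0], [0.001, -0.002, 0.262, 0.37, -3.09, 0.0, 0],
```

{"op": "move_arm", "data": {
  "series": [
    [0, -0.001, 0.052, -0.01, -0.62, 0, 0],
    [0, -0.001, 0.105, 0.03, -1.24, 0, 0],
    [0, -0.001, 0.157, 0.11, -1.86, 0, 0],
    [0, -0.001, 0.209, 0.22, -2.48, 0, 0],
    [0, -0.001, 0.262, 0.37, -3.09, 0, 0]
  ]
}}

```text
time_s: 16.13
eef_pos: [516.2, 14.7, 126.0]
ee_rot: [0.001, 0.981, 0.195, 0.001]
force: [1.2, -2.3, -0.6]
grip_width: 0.163
```

```bash
python3 sw.py -3 5 125.8
```

```text
t 16.13 p [516.2  14.7 126. ] psi 22.47 z [ 0.003 -0.001 -1.   ] F [ 1.22 -2.34 -0.63] M [-0.39  -0.05   0.311] g 0.163 q [-0.2   0.4   1.67 -0.    1.07  0.98]
TORQUE cw 0.625 Ft 2.63 Mz 0.311 r 119.4
tool F [0.23 2.63 0.63] M [-0.379 -0.103 -0.312]
[0.002, -0.002, 0.052, 0.0, -0.67, 0.02, 0], [0.002, -0.002, 0.105, 0.05, -1.29, 0.02, 0], [0.002, -0.002, 0.157, 0.13, -1.91, 0.02, 0], [0.002, -0.002, 0.209, 0.24, -2.53, 0.02, 0], [0.002, -0.002, 0.262, 0.39, -3.13, 0.02, 0],
```

{"op": "move_arm", "data": {
  "series": [
    [0.001, -0.001, 0.052, 0.0, -0.66, 0.01, 0],
    [0.001, -0.001, 0.105, 0.05, -1.28, 0.01, 0],
    [0.001, -0.001, 0.157, 0.13, -1.9, 0.01, 0],
    [0.001, -0.001, 0.209, 0.24, -2.52, 0.01, 0],
    [0.001, -0.001, 0.262, 0.39, -3.12, 0.01, 0]
  ]
}}

```text
time_s: 16.55
eef_pos: [507.8, 44.8, 125.9]
ee_rot: [0.001, 0.998, 0.065, 0.001]
force: [-1.2, -3.4, 0.2]
grip_width: 0.162
```

```bash
python3 sw.py -3 5 125.8
```

```text
t 16.55 p [507.8  44.8 125.9] psi 7.4 z [ 0.002 -0.001 -1.   ] F [-1.22 -3.41  0.17] M [-0.532  0.209  0.291] g 0.162 q [-0.14  0.39  1.69 -0.    1.06  1.3 ]
TORQUE cw 0.675 Ft 3.23 Mz 0.291 r 119.5
tool F [-1.65  3.23 -0.17] M [-0.5   -0.276 -0.292]
[0.001, -0.002, 0.052, 0.02, -0.67, 0.01, 0], [0.001, -0.002, 0.105, 0.07, -1.3, 0.01, 0], [0.001, -0.002, 0.157, 0.15, -1.92, 0.01, 0], [0.001, -0.002, 0.209, 0.26, -2.53, 0.01, 0], [0.001, -0.002, 0.262, 0.4, -3.14, 0.01, 0],
```

{"op": "move_arm", "data": {
  "series": [
    [0.001, -0.001, 0.052, 0.01, -0.66, 0.01, 0],
    [0.001, -0.001, 0.105, 0.06, -1.29, 0.01, 0],
    [0.001, -0.001, 0.157, 0.14, -1.91, 0.01, 0],
    [0.001, -0.001, 0.209, 0.25, -2.52, 0.01, 0],
    [0.001, -0.001, 0.262, 0.39, -3.13, 0.01, 0]
  ]
}}

```text
time_s: 16.97
eef_pos: [507.5, 76.1, 125.9]
ee_rot: [0.0, 0.998, -0.067, 0.0]
force: [-2.2, -3.2, 0.4]
grip_width: 0.162
```

```bash
python3 sw.py -3 4 125.8
```

```text
t 16.97 p [507.5  76.1 125.9] psi -7.68 z [ 0.001 -0.001 -1.   ] F [-2.19 -3.25  0.43] M [-0.503  0.242  0.262] g 0.162 q [-0.08  0.4   1.67 -0.    1.07  1.63]
TORQUE cw 0.681 Ft 3.51 Mz 0.262 r 119.7
tool F [-1.74  3.51 -0.42] M [-0.53  -0.172 -0.263]
[0.001, -0.001, 0.052, 0.03, -0.68, 0.01, 0], [0.001, -0.001, 0.105, 0.08, -1.3, 0.01, 0], [0.001, -0.001, 0.157, 0.16, -1.92, 0.01, 0], [0.001, -0.001, 0.209, 0.27, -2.54, 0.01, 0],
```

{"op": "move_arm", "data": {
  "series": [
    [0.001, 0, 0.052, 0.02, -0.67, 0.01, 0],
    [0.001, 0, 0.105, 0.07, -1.29, 0.01, 0],
    [0.001, 0, 0.157, 0.15, -1.91, 0.01, 0],
    [0.001, 0, 0.209, 0.26, -2.53, 0.01, 0]
  ]
}}

```text
time_s: 17.3
eef_pos: [513.3, 100.7, 125.8]
ee_rot: [0.0, 0.985, -0.171, 0.0]
force: [-3.5, -4.9, 0.3]
grip_width: 0.166
```

```bash
python3 sw.py -3 4 125.8
```

```text
t 17.3 p [513.3 100.7 125.8] psi -19.73 z [ 0.001 -0.001 -1.   ] F [-3.48 -4.86  0.31] M [-0.694  0.373  0.08 ] g 0.166 q [-0.03  0.42  1.64 -0.    1.08  1.89]
TORQUE cw 0.767 Ft 5.75 Mz 0.08 r 119.7
tool F [-1.63  5.75 -0.31] M [-0.779 -0.117 -0.081]
[0, -0.001, 0.052, 0.04, -0.67, 0.0, 0], [0, -0.001, 0.105, 0.09, -1.29, 0.0, 0], [0, -0.001, 0.157, 0.17, -1.91, 0.0, 0], [0, -0.001, 0.209, 0.28, -2.53, 0.0, 0],
```

{"op": "move_arm", "data": {
  "series": [
    [0, 0, 0.052, 0.02, -0.66, 0, 0],
    [0, 0, 0.105, 0.08, -1.28, 0, 0]
  ]
}}

```text
time_s: 17.47
eef_pos: [518.1, 112.3, 125.8]
ee_rot: [0.001, 0.975, -0.223, 0.0]
force: [-4.6, -2.5, 1.7]
grip_width: 0.166
```

```bash
python3 sw.py -3 3 125.8;  python3 - <<'E'
from h import *
crop("side","pics/s9.png",290,190,370,270,9)
E
```

```text
t 17.47 p [518.1 112.3 125.8] psi -25.83 z [-0.    -0.002 -1.   ] F [-4.55 -2.5   1.73] M [-0.479  0.516  0.099] g 0.166 q [-0.01  0.43  1.62 -0.    1.09  2.02]
TORQUE cw 0.604 Ft 4.24 Mz 0.099 r 119.7
tool F [-3.01  4.24 -1.72] M [-0.655 -0.255 -0.1  ]
[0.002, 0, 0.052, 0.04, -0.68, 0.0, 0], [0.002, 0, 0.105, 0.09, -1.3, 0.0, 0], [0.002, -0.001, 0.157, 0.17, -1.92, 0.0, 0],
```

View pics/s9.png

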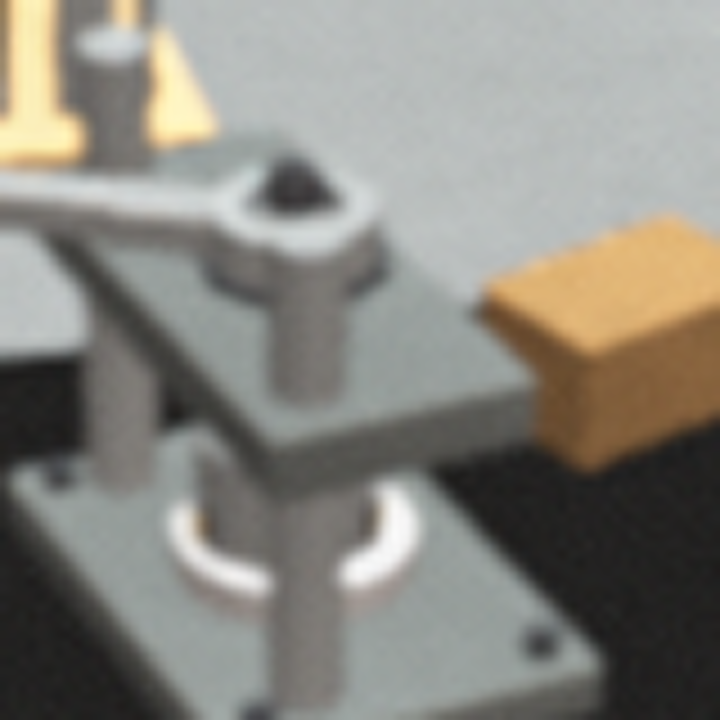

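{"op": "move_arm", "data": {
  "series": [
    [0.001, 0, 0.052, 0.02, -0.66, 0, 0],
    [0.001, 0, 0.105, 0.07, -1.28, 0, 0],
    [0.001, 0, 0.122, 0.1, -1.48, 0, 0]
  ]
}}

```text
time_s: 17.77
eef_pos: [525.5, 125.8, 125.8]
ee_rot: [0.001, 0.959, -0.284, -0.0]
force: [-5.6, -4.7, 2.5]
grip_width: 0.163
```

```bash
cat > avg.py <<'E'
from arc import *
T=[]
for i in range(6):
    capture("top"); s,R,p=st(); d=p[:2]-NUT; F=s["force"]; T.append((d[0]*F[1]-d[1]*F[0])/1000+s["wrist_torque"][2])
print("avg torque",np.mean(T).round(3),"+-",(np.std(T)/6**.5).round(3))
E
python3 avg.py; python3 sw.py 5 5 125.8
```

```text
avg torque 0.48 +- 0.021
t 18.07 p [525.4 125.6 125.8] psi -32.86 z [-0.    -0.001 -1.   ] F [-4.41 -1.78  2.37] M [-0.466  0.479 -0.057] g 0.166 q [ 0.02  0.45  1.59 -0.    1.1   2.16]
TORQUE cw 0.407 Ft 3.88 Mz -0.057 r 119.8
tool F [-2.74  3.88 -2.36] M [-0.651 -0.15   0.057]
[0, 0, -0.087, 0.07, 1.03, 0.0, 0], [0, 0, -0.175, 0.21, 2.06, 0.0, 0], [0, 0, -0.262, 0.44, 3.08, 0.0, 0], [0, 0, -0.349, 0.76, 4.07, 0.0, 0], [0, 0, -0.436, 1.16, 5.04, 0.0, 0],
```

{"op": "move_arm", "data": {
  "series": [
    [0, 0, -0.087, 0.04, 1.03, 0, 0],
    [0, 0, -0.175, 0.18, 2.06, 0, 0],
    [0, 0, -0.262, 0.41, 3.08, 0, 0],
    [0, 0, -0.349, 0.73, 4.07, 0, 0],
    [0, 0, -0.436, 1.13, 5.04, 0, 0]
  ]
}}

```text
time_s: 18.48
eef_pos: [507.5, 76.7, 126.0]
ee_rot: [-0.0, 0.998, -0.066, 0.0]
force: [0.6, 1.6, -0.6]
grip_width: 0.161
```

```bash
python3 sw.py 5 5 125.8
```

```text
t 18.48 p [507.5  76.7 126. ] psi -7.52 z [ 0.001  0.    -1.   ] F [ 0.57  1.61 -0.6 ] M [ 0.102 -0.224 -0.09 ] g 0.161 q [-0.08  0.4   1.67  0.    1.07  1.62]
TORQUE cw -0.29 Ft -1.67 Mz -0.09 r 119.7
tool F [ 0.35 -1.67  0.6 ] M [0.131 0.209 0.091]
[0, -0.001, -0.087, 0.07, 1.08, 0.02, 0], [0, -0.001, -0.175, 0.21, 2.12, 0.02, 0], [0, -0.001, -0.262, 0.44, 3.13, 0.02, 0], [0, -0.001, -0.349, 0.75, 4.13, 0.02, 0], [0, -0.001, -0.436, 1.16, 5.09, 0.02, 0],
```

{"op": "move_arm", "data": {
  "series": [
    [0, 0, -0.087, 0.06, 1.07, 0.01, 0],
    [0, 0, -0.175, 0.2, 2.1, 0.01, 0],
    [0, 0, -0.262, 0.43, 3.12, 0.01, 0],
    [0, 0, -0.349, 0.75, 4.12, 0.01, 0],
    [0, 0, -0.436, 1.15, 5.08, 0.01, 0]
  ]
}}

```text
time_s: 18.9
eef_pos: [512.4, 24.5, 126.0]
ee_rot: [-0.0, 0.988, 0.155, 0.001]
force: [1.5, 1.7, -0.3]
grip_width: 0.166
```

```bash
python3 sw.py 5 5 125.8
```

```text
t 18.9 p [512.4  24.5 126. ] psi 17.81 z [ 0.002  0.001 -1.   ] F [ 1.54  1.72 -0.32] M [ 0.275 -0.21   0.041] g 0.166 q [-0.18  0.4   1.68  0.    1.07  1.08]
TORQUE cw -0.099 Ft -1.17 Mz 0.041 r 119.5
tool F [ 1.99 -1.17  0.33] M [ 0.197  0.284 -0.04 ]
[0, -0.002, -0.087, 0.05, 1.08, 0.02, 0], [0, -0.002, -0.175, 0.18, 2.11, 0.02, 0], [0, -0.002, -0.262, 0.41, 3.13, 0.02, 0], [0, -0.002, -0.349, 0.73, 4.12, 0.02, 0], [0, -0.002, -0.436, 1.13, 5.09, 0.02, 0],
```

{"op": "move_arm", "data": {
  "series": [
    [0, 0, -0.087, 0.05, 1.07, 0.02, 0],
    [0, 0, -0.175, 0.19, 2.1, 0.02, 0],
    [0, 0, -0.262, 0.42, 3.12, 0.02, 0],
    [0, 0, -0.349, 0.74, 4.11, 0.02, 0],
    [0, 0, -0.436, 1.15, 5.08, 0.02, 0]
  ]
}}

```text
time_s: 19.32
eef_pos: [539.2, -20.5, 125.8]
ee_rot: [-0.0, 0.93, 0.368, 0.002]
force: [0.9, 4.1, -0.1]
grip_width: 0.163
```

```bash
python3 sw.py 5 4 125.8
```

```text
t 19.32 p [539.2 -20.5 125.8] psi 43.15 z [ 0.003  0.002 -1.   ] F [ 0.86  4.15 -0.13] M [ 0.758 -0.104  0.044] g 0.163 q [-0.26  0.45  1.6   0.    1.1   0.56]
TORQUE cw -0.247 Ft -2.44 Mz 0.044 r 119.2
tool F [ 3.46 -2.44  0.14] M [ 0.482  0.594 -0.042]
[0, -0.004, -0.087, 0.01, 1.08, 0.0, 0], [0.001, -0.004, -0.175, 0.15, 2.11, 0.0, 0], [0.001, -0.004, -0.262, 0.38, 3.13, 0.0, 0], [0.001, -0.003, -0.349, 0.69, 4.12, 0.0, 0],
```

{"op": "move_arm", "data": {
  "series": [
    [0, -0.002, -0.087, 0.05, 1.06, 0, 0],
    [0, -0.002, -0.175, 0.18, 2.09, 0, 0],
    [0, -0.002, -0.262, 0.4, 3.1, 0, 0],
    [0, -0.002, -0.262, 0.4, 3.1, 0, 0]
  ]
}}

```text
time_s: 19.65
eef_pos: [564.4, -40.8, 125.8]
ee_rot: [0.0, 0.873, 0.488, 0.002]
force: [0.0, 2.8, 0.1]
grip_width: 0.163
```

```bash
python3 sw.py -4 5 125.8
```

```text
t 19.65 p [564.4 -40.8 125.8] psi 58.44 z [ 0.003  0.002 -1.   ] F [0.04 2.78 0.09] M [0.499 0.023 0.207] g 0.163 q [-0.28  0.5   1.51  0.    1.13  0.27]
TORQUE cw 0.039 Ft -1.42 Mz 0.207 r 119.0
tool F [ 2.39 -1.42 -0.08] M [ 0.281  0.413 -0.205]
[0.002, -0.003, 0.07, -0.02, -0.87, -0.01, 0], [0.002, -0.003, 0.14, 0.06, -1.7, -0.01, 0], [0.002, -0.003, 0.209, 0.21, -2.52, -0.01, 0], [0.001, -0.003, 0.279, 0.41, -3.33, -0.01, 0], [0.001, -0.003, 0.349, 0.66, -4.12, -0.01, 0],
```

{"op": "move_arm", "data": {
  "series": [
    [0, -0.002, 0.07, 0, -0.86, 0, 0],
    [0, -0.002, 0.14, 0.08, -1.69, 0, 0],
    [0, -0.002, 0.209, 0.22, -2.51, 0, 0],
    [0, -0.002, 0.279, 0.42, -3.32, 0, 0],
    [0, -0.002, 0.349, 0.67, -4.11, 0, 0]
  ]
}}

```text
time_s: 20.07
eef_pos: [532.9, -13.2, 125.9]
ee_rot: [0.001, 0.945, 0.327, 0.002]
force: [4.0, 0.9, -1.9]
grip_width: 0.164
```

```bash
python3 sw.py -3 5 125.8
```

```text
t 20.07 p [532.9 -13.2 125.9] psi 38.21 z [ 0.004  0.    -1.   ] F [ 3.96  0.93 -1.85] M [ 0.102 -0.658  0.275] g 0.164 q [-0.25  0.43  1.62  0.    1.09  0.66]
TORQUE cw 0.481 Ft 1.71 Mz 0.275 r 119.2
tool F [3.68 1.71 1.87] M [-0.326  0.581 -0.274]
[0.002, -0.003, 0.052, -0.02, -0.65, 0.01, 0], [0.002, -0.003, 0.105, 0.03, -1.27, 0.01, 0], [0.002, -0.003, 0.157, 0.11, -1.89, 0.01, 0], [0.002, -0.003, 0.209, 0.22, -2.51, 0.01, 0], [0.002, -0.004, 0.262, 0.37, -3.12, 0.01, 0],
```

{"op": "move_arm", "data": {
  "series": [
    [0.001, -0.002, 0.052, 0, -0.65, 0.01, 0],
    [0.001, -0.002, 0.105, 0.05, -1.27, 0.01, 0],
    [0.001, -0.002, 0.157, 0.13, -1.89, 0.01, 0],
    [0.001, -0.002, 0.209, 0.24, -2.51, 0.01, 0]
  ]
}}

```text
time_s: 20.4
eef_pos: [519.4, 7.9, 126.1]
ee_rot: [0.001, 0.974, 0.225, 0.002]
force: [3.0, -2.6, -1.9]
grip_width: 0.164
```

```bash
python3 sw.py -3 5 125.8
```

```text
t 20.4 p [519.4   7.9 126.1] psi 26.06 z [ 0.004 -0.001 -1.   ] F [ 3.03 -2.61 -1.9 ] M [-0.324 -0.423  0.356] g 0.164 q [-0.21  0.41  1.66 -0.    1.07  0.91]
TORQUE cw 0.796 Ft 3.67 Mz 0.356 r 119.2
tool F [1.57 3.67 1.91] M [-0.476  0.239 -0.357]
[0.003, -0.003, 0.052, -0.01, -0.67, 0.03, 0], [0.003, -0.003, 0.105, 0.04, -1.29, 0.02, 0], [0.003, -0.003, 0.157, 0.12, -1.91, 0.02, 0], [0.003, -0.003, 0.209, 0.23, -2.53, 0.02, 0], [0.003, -0.003, 0.262, 0.38, -3.14, 0.02, 0],
```

{"op": "move_arm", "data": {
  "series": [
    [0.001, -0.001, 0.044, 0.0, -0.56, 0.01, 0],
    [0.001, -0.001, 0.087, 0.03, -1.08, 0.01, 0]
  ]
}}

```text
time_s: 20.57
eef_pos: [515.1, 17.6, 126.2]
ee_rot: [0.001, 0.983, 0.182, 0.002]
force: [2.9, -2.5, -1.8]
grip_width: 0.166
```

```bash
python3 sw.py -2.5 3 125.8
```

```text
t 20.57 p [515.1  17.6 126.2] psi 20.93 z [ 0.005 -0.002 -1.   ] F [ 2.86 -2.52 -1.83] M [-0.401 -0.403  0.328] g 0.166 q [-0.19  0.4   1.67 -0.    1.07  1.01]
TORQUE cw 0.731 Ft 3.37 Mz 0.328 r 119.3
tool F [1.76 3.37 1.85] M [-0.518  0.235 -0.329]
[0.004, -0.004, 0.044, -0.01, -0.57, 0.04, 0], [0.004, -0.004, 0.087, 0.02, -1.09, 0.03, 0], [0.003, -0.004, 0.131, 0.08, -1.61, 0.03, 0],
```

{"op": "move_arm", "data": {
  "series": [
    [0.003, -0.003, 0.044, 0.0, -0.57, 0.02, 0],
    [0.003, -0.003, 0.087, 0.03, -1.09, 0.02, 0],
    [0.003, -0.003, 0.131, 0.09, -1.61, 0.02, 0]
  ]
}}

```text
time_s: 20.82
eef_pos: [510.2, 32.6, 126.1]
ee_rot: [0.001, 0.993, 0.116, 0.001]
force: [1.3, -3.9, -2.0]
grip_width: 0.164
```

```bash
python3 sw.py -2.5 3 125.8
```

```text
t 20.82 p [510.2  32.6 126.1] psi 13.28 z [ 0.003 -0.001 -1.   ] F [ 1.34 -3.88 -2.  ] M [-0.545 -0.23   0.373] g 0.164 q [-0.17  0.39  1.68 -0.    1.07  1.17]
TORQUE cw 0.861 Ft 4.08 Mz 0.373 r 119.4
tool F [0.41 4.08 2.01] M [-0.582  0.099 -0.374]
[0.002, -0.003, 0.044, -0.0, -0.59, 0.03, 0], [0.002, -0.003, 0.087, 0.03, -1.11, 0.03, 0], [0.002, -0.003, 0.131, 0.08, -1.63, 0.03, 0],
```

{"op": "move_arm", "data": {
  "series": [
    [0.002, -0.002, 0.044, 0.0, -0.58, 0.02, 0],
    [0.002, -0.002, 0.087, 0.03, -1.1, 0.02, 0],
    [0.002, -0.002, 0.131, 0.08, -1.62, 0.02, 0]
  ]
}}

```text
time_s: 21.07
eef_pos: [507.4, 48.1, 126.1]
ee_rot: [0.001, 0.999, 0.049, 0.001]
force: [2.1, -3.9, -1.7]
grip_width: 0.164
```

```bash
python3 sw.py -2.5 3 125.8
```

```text
t 21.07 p [507.4  48.1 126.1] psi 5.65 z [ 0.003 -0.001 -1.   ] F [ 2.08 -3.93 -1.74] M [-0.561 -0.255  0.389] g 0.164 q [-0.14  0.39  1.69 -0.    1.06  1.34]
TORQUE cw 0.883 Ft 4.11 Mz 0.389 r 119.5
tool F [1.68 4.11 1.75] M [-0.583  0.2   -0.39 ]
[0.002, -0.002, 0.044, 0.01, -0.6, 0.03, 0], [0.002, -0.002, 0.087, 0.04, -1.12, 0.03, 0], [0.002, -0.003, 0.131, 0.09, -1.64, 0.03, 0],
```

{"op": "move_arm", "data": {
  "series": [
    [0.001, -0.001, 0.044, 0.01, -0.59, 0.02, 0],
    [0.001, -0.001, 0.087, 0.04, -1.11, 0.02, 0]
  ]
}}

```text
time_s: 21.23
eef_pos: [506.6, 59.2, 126.0]
ee_rot: [0.001, 1.0, 0.004, 0.001]
force: [0.1, -0.4, -1.3]
grip_width: 0.166
```

```bash
python3 sw.py -2.5 3 125.8
```

```text
t 21.23 p [506.6  59.2 126. ] psi 0.5 z [ 0.002 -0.001 -1.   ] F [ 0.12 -0.44 -1.26] M [ 0.094 -0.104  0.148] g 0.166 q [-0.11  0.39  1.69 -0.    1.06  1.45]
TORQUE cw 0.202 Ft 0.44 Mz 0.148 r 119.6
tool F [0.12 0.44 1.26] M [ 0.094  0.105 -0.148]
[0.001, -0.003, 0.044, 0.02, -0.56, 0.02, 0], [0.001, -0.003, 0.087, 0.06, -1.08, 0.02, 0], [0.001, -0.003, 0.131, 0.11, -1.6, 0.02, 0],
```

```bash
python3 - <<'E'
from h import *
crop("top","pics/t10.png",275,215,315,255,18)
crop("side","pics/s10.png",290,190,370,270,9)
show()
E
```

```text
t 21.33 p [506.6  59.6 126. ] psi 0.62 z [ 0.002 -0.001 -1.   ] F [-0.05  0.79 -0.52] M [-0.058 -0.03  -0.103] g 0.165 q [-0.11  0.39  1.68 -0.    1.06  1.45]
```

View pics/t10.png

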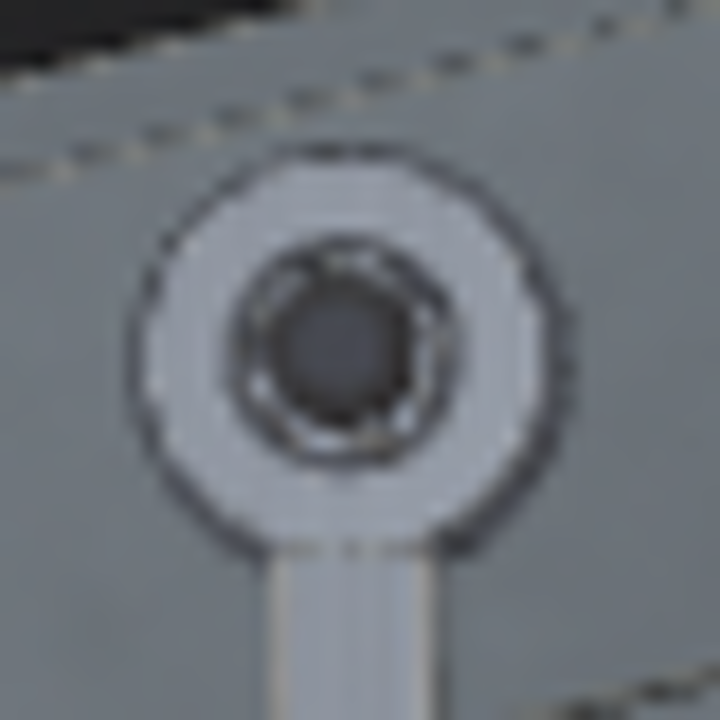

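View pics/s10.png

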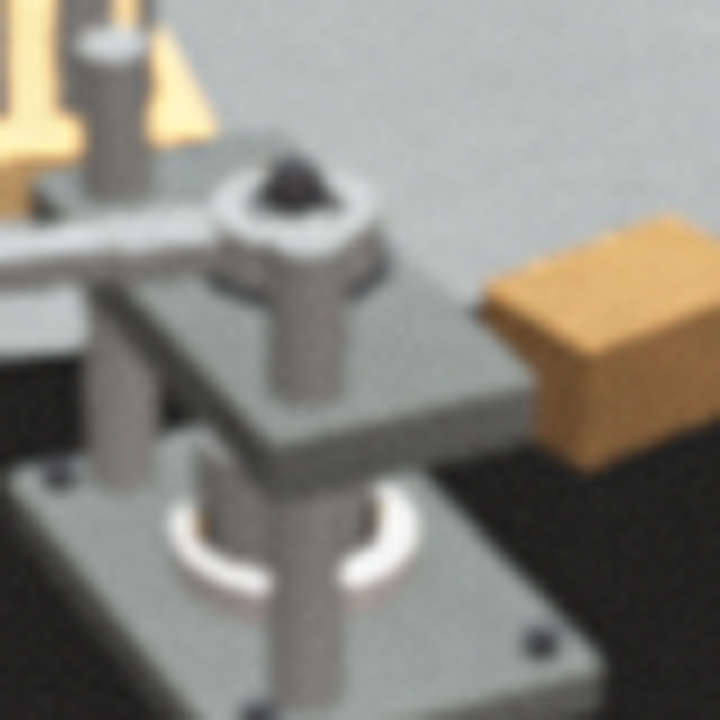

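{"op": "move_arm", "data": {
  "series": [
    [0.001, -0.002, 0.044, 0.01, -0.55, 0.02, 0],
    [0.001, -0.002, 0.087, 0.05, -1.07, 0.02, 0],
    [0.001, -0.002, 0.131, 0.1, -1.59, 0.02, 0]
  ]
}}

```text
time_s: 21.58
eef_pos: [507.3, 74.7, 125.9]
ee_rot: [0.001, 0.998, -0.061, 0.0]
force: [-1.1, -7.2, 0.0]
grip_width: 0.164
```

```bash
python3 sw.py -2.5 3 125.8
```

```text
t 21.58 p [507.3  74.7 125.9] psi -6.94 z [ 0.001 -0.001 -1.   ] F [-1.07 -7.23  0.02] M [-1.095  0.028  0.179] g 0.164 q [-0.08  0.4   1.68 -0.    1.07  1.61]
TORQUE cw 1.053 Ft 7.3 Mz 0.179 r 119.7
tool F [-0.19  7.3  -0.01] M [-1.09   0.104 -0.18 ]
[0.001, -0.001, 0.044, 0.03, -0.57, 0.01, 0], [0.001, -0.001, 0.087, 0.06, -1.09, 0.01, 0], [0.001, -0.001, 0.131, 0.12, -1.61, 0.01, 0],
```

{"op": "move_arm", "data": {
  "series": [
    [0, 0, 0.022, 0.01, -0.3, 0, 0],
    [0, 0, 0.044, 0.02, -0.56, 0, 0]
  ]
}}

```text
time_s: 21.75
eef_pos: [507.9, 79.4, 125.9]
ee_rot: [0.001, 0.997, -0.082, 0.0]
force: [-1.9, -5.7, 0.2]
grip_width: 0.166
```

```bash
python3 sw.py -1 3 125.8
```

```text
t 21.75 p [507.9  79.4 125.9] psi -9.44 z [ 0.001 -0.003 -1.   ] F [-1.85 -5.73  0.21] M [-0.806  0.232  0.34 ] g 0.166 q [-0.07  0.4   1.67 -0.    1.07  1.67]
TORQUE cw 1.052 Ft 5.96 Mz 0.34 r 119.7
tool F [-0.89  5.96 -0.19] M [-0.832 -0.096 -0.341]
[0.003, -0.001, 0.017, 0.02, -0.3, 0.01, 0], [0.003, -0.001, 0.035, 0.03, -0.51, 0.01, 0], [0.003, -0.001, 0.052, 0.04, -0.72, 0.01, 0],
```

{"op": "move_arm", "data": {
  "series": [
    [0, 0, -0.03, 0, 0.35, 0, 0],
    [0, 0, -0.06, 0, 0.7, 0, 0],
    [0, 0, -0.06, 0, 0.7, 0, 0]
  ]
}}

```text
time_s: 22.0
eef_pos: [507.0, 72.0, 126.1]
ee_rot: [0.001, 0.999, -0.051, 0.001]
force: [2.6, 0.6, -1.2]
grip_width: 0.165
```

```bash
python3 sw.py 1 1 125.8
```

```text
t 22.0 p [507.   72.  126.1] psi -5.89 z [ 0.002 -0.003 -1.   ] F [ 2.63  0.57 -1.24] M [ 0.171 -0.346  0.448] g 0.165 q [-0.09  0.39  1.68 -0.    1.07  1.59]
TORQUE cw 0.351 Ft -0.84 Mz 0.448 r 119.7
tool F [ 2.56 -0.84  1.25] M [ 0.206  0.328 -0.447]
[0.003, -0.002, -0.017, 0.02, 0.11, 0.03, 0],
```

{"op": "move_arm", "data": {
  "series": [
    [0.002, -0.001, 0.03, 0.02, -0.36, 0.01, 0],
    [0.002, -0.001, 0.058, 0.03, -0.7, 0.01, 0],
    [0.002, -0.001, 0.072, 0.04, -0.9, 0.01, 0]
  ]
}}

```text
time_s: 22.25
eef_pos: [508.1, 80.5, 126.0]
ee_rot: [0.001, 0.996, -0.088, 0.001]
force: [-1.3, -4.8, 0.0]
grip_width: 0.163
```

```bash
python3 sw.py -1 3 125.8
```

```text
t 22.25 p [508.1  80.5 126. ] psi -10.07 z [ 0.001 -0.002 -1.   ] F [-1.26 -4.84  0.04] M [-0.851  0.15   0.384] g 0.163 q [-0.07  0.4   1.67 -0.    1.07  1.68]
TORQUE cw 0.98 Ft 4.98 Mz 0.384 r 119.7
tool F [-0.39  4.98 -0.03] M [-0.863  0.002 -0.385]
[0.002, -0.001, 0.017, 0.02, -0.32, 0.02, 0], [0.002, -0.001, 0.035, 0.03, -0.53, 0.01, 0], [0.002, -0.001, 0.052, 0.04, -0.73, 0.01, 0],
```

{"op": "move_arm", "data": {
  "series": [
    [0.001, 0, 0.017, 0.02, -0.3, 0, 0],
    [0.001, 0, 0.035, 0.03, -0.52, 0, 0]
  ]
}}

```text
time_s: 22.42
eef_pos: [508.9, 85.0, 125.9]
ee_rot: [0.001, 0.994, -0.106, 0.0]
force: [-2.1, -6.4, 0.3]
grip_width: 0.161
```

```bash
python3 sw.py 1 3 125.8
```

```text
t 22.42 p [508.9  85.  125.9] psi -12.11 z [-0.    -0.003 -1.   ] F [-2.11 -6.36  0.31] M [-0.963  0.342  0.253] g 0.161 q [-0.06  0.4   1.67 -0.    1.07  1.72]
TORQUE cw 1.049 Ft 6.66 Mz 0.253 r 119.7
tool F [-0.73  6.66 -0.29] M [-1.013 -0.131 -0.254]
[0.003, 0, -0.017, 0.02, 0.12, 0.01, 0], [0.003, 0, -0.035, 0.03, 0.33, 0.01, 0], [0.003, 0, -0.052, 0.04, 0.54, 0.01, 0],
```

Four drive readings give about 1.03 N·m, against about 0.67 measured while running free (0.6 nominal), so the true value is about 0.97. I'll unload and release.

{"op": "move_arm", "data": {
  "series": [
    [0, 0, -0.04, 0, 0.4, 0, 0],
    [0, 0, -0.08, 0.02, 0.7, 0, 0],
    [0, 0, -0.1, 0.03, 0.8, 0, 0],
    [0, 0, -0.1, 0.03, 0.8, 0, 0]
  ]
}}

```text
time_s: 22.75
eef_pos: [507.5, 76.0, 126.0]
ee_rot: [0.002, 0.998, -0.056, 0.0]
force: [-2.4, -6.3, -0.5]
grip_width: 0.166
```

```bash
python3 sw.py 1 1 125.8
```

```text
t 22.75 p [507.5  76.  126. ] psi -6.46 z [-0.    -0.004 -1.   ] F [-2.43 -6.26 -0.55] M [-1.029  0.112 -0.73 ] g 0.166 q [-0.08  0.4   1.67 -0.    1.07  1.61]
TORQUE cw 0.051 Ft 6.49 Mz -0.73 r 119.7
tool F [-1.71  6.49  0.57] M [-1.035  0.002  0.729]
[0.004, 0, -0.017, 0.02, 0.4, 0.02, 0],
```

{"op": "move_arm", "data": {
  "series": [
    [0.003, 0, 0, 0, 0.2, 0, 0],
    [0.003, 0, 0, 0.01, 0.3, 0, 0],
    [0.003, 0, 0, 0.01, 0.3, 0, 0]
  ]
}}

```text
time_s: 23.0
eef_pos: [507.2, 73.4, 126.0]
ee_rot: [-0.0, 0.998, -0.056, 0.0]
force: [-0.3, 2.1, 0.3]
grip_width: 0.168
```

```bash
python3 sw.py 1 1 125.8
```

```text
t 23.0 p [507.2  73.4 126. ] psi -6.45 z [ 0.  0. -1.] F [-0.27  2.1   0.35] M [ 0.388 -0.126  0.265] g 0.168 q [-0.09  0.4   1.68  0.    1.07  1.6 ]
TORQUE cw 0.018 Ft -2.06 Mz 0.265 r 119.7
tool F [-0.51 -2.06 -0.35] M [ 0.4    0.081 -0.265]
[0, 0, -0.017, 0.02, 0.13, 0.02, 0],
```

Unloaded. Now I'll open the gripper only as far as needed, then rise.

{"op": "move_arm", "data": {
  "series": [
    [0, 0, 0, 0, -0.05, 0, 0.3],
    [0, 0, 0, 0, -0.05, 0, 0.5],
    [0, 0, 0, 0, -0.05, 0, 0.7],
    [0, 0, 0, 0, -0.05, 0, 0.7],
    [0, 0, 0, 0, -0.05, 0, 0.7]
  ]
}}

```text
time_s: 23.42
eef_pos: [507.2, 73.8, 126.0]
ee_rot: [-0.0, 0.998, -0.056, 0.0]
force: [-0.2, -1.2, -0.4]
grip_width: 0.699
```

{"op": "move_arm", "data": {
  "series": [
    [0, 0, 0, 0, 0, -1, 0.7],
    [0, 0, 0, 0, 0, -3, 0.7],
    [0, 0, 0, 0, 0, -5, 0.7],
    [0, 0, 0, 0, 0, -8, 0.7],
    [0, 0, 0, -2, 0, -11, 0.7]
  ]
}}

```text
time_s: 23.83
eef_pos: [488.4, 75.6, 237.6]
ee_rot: [0.0, 0.998, -0.057, 0.0]
force: [0.6, -0.4, 0.9]
grip_width: 0.703
```

```bash
python3 -c "
from h import *
show()"
```

```text
t 23.83 p [488.4  75.6 237.6] psi -6.5 z [ 0.001 -0.    -1.   ] F [ 0.59 -0.38  0.95] M [0.032 0.042 0.018] g 0.703 q [-0.08  0.24  1.58 -0.    1.32  1.6 ]
```

{"op": "move_arm", "data": {
  "series": [
    [0, 0, 0, -4, 0, -1, 0.7],
    [0, 0, 0, -8, 0, -2, 0.7],
    [0, 0, 0, -10, 0, -2, 0.7],
    [0, 0, 0, -10, 0, -2, 0.7],
    [0, 0, 0, -10, 0, -2, 0.7]
  ]
}}

```text
time_s: 24.25
eef_pos: [388.9, 87.0, 258.6]
ee_rot: [0.0, 0.998, -0.057, 0.002]
force: [0.3, 0.2, -0.5]
grip_width: 0.7
```

```bash
python3 - <<'E'
from h import *
crop("top","pics/t11.png",250,200,340,290,8)
crop("side","pics/s11.png",260,180,370,270,7)
show()
E
```

```text
t 24.35 p [389.7  86.8 257.8] psi -6.51 z [ 0.001 -0.    -1.   ] F [-0.07  0.8   0.11] M [ 0.016 -0.003 -0.027] g 0.702 q [-0.08  0.01  1.79 -0.    1.34  1.61]
```

View pics/t11.png

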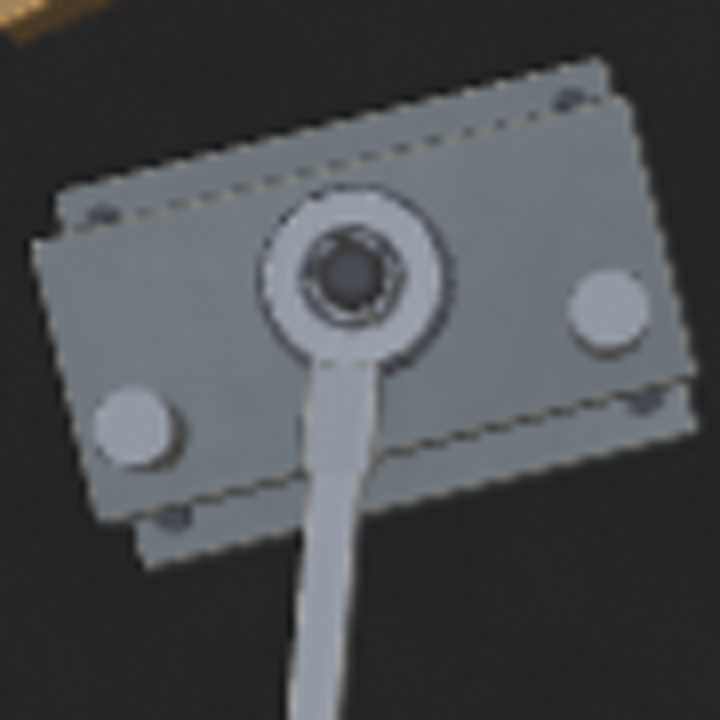

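View pics/s11.png

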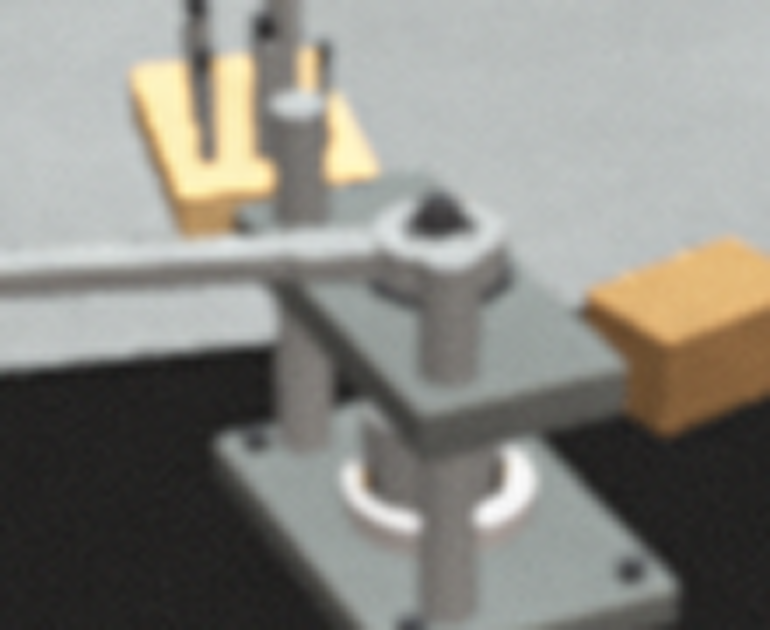

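The ring sits concentric on the head, at (352,277) in the top crop, and flat on the washer in the side view. The arm is well clear of the stand, so I'll hand the job in.

```bash
python3 -c "
from h import *
print(job.finish_job()); show()"
```

```text
the job is handed in; nothing more can be done
None
the job is handed in; nothing more can be done
```

I took the larger wrench from its rest, seated its ring fully down on the hexagon head, and drove the foot down in three clockwise strokes. Then I unloaded the handle, let go and backed the arm away, and handed the job in after about 24 s of the 72 s allowed.

**Tightness:** the last drive readings were 1.05, 1.05, 0.98 and 1.05 N·m. The same measurement read about 0.67 N·m while the hexagon ran free, where 0.6 is nominal. Corrected for that, I estimate 0.95 to 1.0 N·m. I could not measure the foot's force on the cutter directly. Single torque readings are noisy by about 0.08 N·m.

**Last pictures:** the ring lies centred on the head with its underside on the washer. The arm is clear, and the cutter, carton and mill block in view look where they were. The bin and the small wrench were not in those last pictures.

**What disagreed or went wrong:**
- The top camera and the arm disagreed by about 2.6 mm at the stand, so I corrected the hexagon's centre.
- The first clockwise search swing passed the matching angle without the ring dropping on. It dropped on the return swing after I re-centred it.
- In the third stroke the torque fell once to about 0.2 N·m, probably a ratchet tooth slipping. It came back to 1.05 N·m on further turning, and the readings above are from after that.

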